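# Build up the cutter stack on a spindle moulder

### The arm

A 6-joint arm with a two-finger parallel gripper is mounted at the origin on the work surface. World frame = base frame: x ahead of the robot, y to its left, z up, the work surface at z = 0. Lengths are in m, angles in rad, forces in N, time in s.
With the tool pointing down it reaches from about 0.35 to 0.775 m from the base axis. Payload 7.3 kg.
Tool frame: the origin (TCP) lies on the centre line of the jaws, within the pads' length; the fingertips stand 14 mm ahead of it and the grasp point (between the pads) lies 5 mm behind it; z points along the fingers, y is the direction in which the jaws open and shut (so a half turn about z gives the same grasp; the last joint's range is limited). The gripper opens to 92 mm and grips with 3 to 60 N. Pads are 19 mm wide; open, the fingers measure 130 mm over their backs; the gripper's body (75 mm by 190 mm) begins 47 mm behind the grasp point.
Start: joints at [-1.496, 0.342, 1.524, -0, 1.275, -0.146], TCP at [0.115, -0.512, 0.241] pointing down, gripper open.
Joint ranges: [-2.53, 2.53], [-0.77, 2.02], [0.04, 2.7], [-1, 4.14], [0.28, 2.66], [-3.11, 3.11]. Speed limits (rad/s): [2.57, 2.57, 3.14, 3.14, 3.14, 3.14].

### API

Orientations are given as [roll, pitch, yaw] about the fixed x, y, z axes, in that order (R = Rz(yaw) Ry(pitch) Rx(roll)).
In Python, from cell import telemetry, cams, robot gives the robot as it stands.
- The arm moves only by the tool servo_tool, never from a script. Its argument "targets" is text: rows parted by semicolons, each of 4 numbers parted by spaces: the shift along the tool's x, y, z in mm, then the turn about the tool's z in rad. In form: x y z yaw; .... A call has 1 to 20 rows; each row shifts and turns the pose as measured when the row begins, along the tool's axes as they then stand; what a row does not reach is not made up. A row lasts 1/8 s, in which the tool goes at most 62.5 mm and 10.7 degrees, less where a joint would pass 70% of its speed; a pose out of reach is approached as far as the arm can. A call with a gripper value outside its range is refused whole. "hand" is the opening, from 0 (shut) to 1 (fully open), set as the call begins (left out, the last holds). The fingers move at their own pace and stop on an object; "squeeze" is the grip in N (left out, the last holds). Time passes only in rows, so rows that do not move let the fingers close. It gives the time, the measured TCP pose, the force and the opening at its end, in the units of the state.
- telemetry.observe(): the state, without advancing time (a new reading comes with each control period).
- cams.read_camera(name): name is "side" or "top" or "wrist"; returns a dict with "color" (420x560x3 uint8, red, green, blue), "K" (3x3 intrinsics, pixels), "R" (3x3) and "t" (3): a world point X has camera coordinates R X + t. Camera axes: x right, y down, z forward; pixel columns grow to the right and rows downward; lengths in m; the calibration is good to about 2 mm. A picture is of the moment at which its call begins. There is no depth.
- robot.hand_in(): hands the job in, once; it reports no verdict.
Trained networks look in a picture, given as the dict that the camera call returned (one of the last four; its "shot" number tells which), for a name from the list of things; names that differ only in an ending like _2 or _b are one class to them, and where a whole thing is asked for, a point or a joint stands for the part that bears it (a point fixed in the world has none). Each returns a list of dicts, best first, with "score" (0 to 1); they miss things now and then, are a little off and sometimes report something else, mostly with a low value. They report only what shows in the picture. A call takes as long as a camera call. They do not tell look-alikes from the thing itself.
- cams.cut_out(picture, query): "region" (420x560 bool, what is visible of it) and "extent" ([centre column, centre row, width, height] in pixels, round what is visible of it).
The state is a dict: "time": time; "qpos": joint angles; "qvel": joint speeds; "joint_efforts": joint torques, N m; "tool_pos": TCP position; "tool_rot": TCP orientation; "contact_force": force on the tool from outside, world axes, zero at the start; "torque": the same for the moment, N m; "opening": finger opening in m.
Only numpy, scipy, OpenCV 4.12 (cv2) and the standard library are available. Lean on these libraries where they do the work, as an engineer would, in place of code of your own. Each camera call takes 0.05 s, during which the arm holds its last target.

### The job

Set up the spindle of the moulder for curved work: put on the plain spacer ring first, then the two-wing cutter, then the bearing guide ring, and last the closed cap with its open end down. Thread each one over the spindle and lower it right down onto the part below before you let go; do not let any of them drop. Leave the spanner, the brush and the push block where they lie.

Things in the scene. Friction and masses are not known exactly. Their poses are not given: they have to be found in the camera images.
- seat (a point): Centre of the seat of the fixed, upright steel spindle: the flat top of its 48 mm wide base collar, 40 mm above the table. The bare spindle, 30 mm in diameter, rises 60 mm above the seat (z up); its topmost 5 mm taper to 22 mm. It does not turn. It comes up between the fingers as a part is lowered, so hold parts high enough to keep it clear of the palm.
- spacer_mid (a point): Centre (half-way up) of the plain spacer ring: bright steel tube, 50 mm outer diameter, 32 mm bore right through, 24 mm high, 0.22 kg (may be 30 % lighter or heavier). z up along the bore. It lies flat on a 9 mm plywood board.
- cutter_mid (a point): Centre (half-way up) of the two-wing cutter: dark steel hub 54 mm in diameter with 32 mm bore right through, 16 mm high, 0.35 kg (may vary by 30 %). Two opposite wings reach out along its own +x and -x to 50 mm from the centre, with metal to 21 mm either side of that axis. The hub is bare on its +y and -y sides: grip it there. z up along the bore. It lies flat on a 9 mm plywood board.
- bearing_mid (a point): Centre (half-way up) of the bearing guide ring: steel ball bearing with dark shields, 58 mm outer diameter, 32 mm bore right through, 12 mm high, 0.18 kg (may vary by 30 %). z up along the bore. It lies flat on a 9 mm plywood board.
- cap_mid (a point): Centre (half-way up) of the closed cap: dark steel, 44 mm outer diameter, 16 mm high, closed on top (4 mm thick, with a bolt head shown in it), with a 32 mm bore 12 mm deep in its underside, 0.15 kg (may vary by 30 %). Already lies open end down, z up. It lies flat on a 9 mm plywood board. When home on the stack its bore covers the top 8 mm of the spindle.
- spanner_at (a point): Middle of a 200 mm steel spanner lying on the table beyond the work; leave alone.
- brush_at (a point): Middle of a 190 mm bench brush lying on the table beyond the work; leave alone.
- push_block_at (a point): Middle of a wooden push block, 200 x 75 mm with a handle 86 mm high, on the table beyond the work; leave alone.
Things that resemble listed ones, but are neither listed nor needed, are in the scene too. What is shaped like the part that bears spacer_mid but green, orange or purple is not meant.

How it is judged:
By the outcome, as a careful person would: the job done as asked, in the order asked, and still so for the second after the job is handed in, with the robot touching nothing.
It also fails if it takes over 115 s, if anything falls off the work surface, if the arm or the gripper's body presses on something with over 40 N, if the wrist force passes 120 N, or if a joint passes its speed limit or range.

## Working session

There is one attempt and no reset: what is moved stays moved. The work goes in short steps, Python scripts to look and compute and a tool call to move; the robot and the scene stay as the last step left them, time stands still between calls to the robot, and variables do not carry over. Pictures are saved under pics/ and viewed, and the job is handed in when it is done.

Besides the shell and the picture viewer there is one more tool, called after ">>>" by a JSON object that holds its "name" and its "arguments", one argument or row to a line. servo_tool: Moves the arm, as the interface text tells. Its arguments: {"type":"object","properties":{"targets":{"type":"string"},"hand":{"type":"number"},"squeeze":{"type":"number"}},"required":["targets"]}

```bash
ls; mkdir -p pics; cat > h.py <<'E'
import numpy as np, cv2
from cell import telemetry, cams, robot
def save(im,n): cv2.imwrite('pics/'+n,cv2.cvtColor(im,cv2.COLOR_RGB2BGR))
def ray(p,u,v):
    d=p['R'].T@np.linalg.inv(p['K'])@np.array([u,v,1.]); c=-p['R'].T@p['t']; return c,d
def atz(p,u,v,z):
    c,d=ray(p,u,v); return c+d*(z-c[2])/d[2]
def proj(p,X):
    x=p['K']@(p['R']@np.array(X,float)+p['t']); return x[:2]/x[2]
E
python3 - <<'E'
from h import *
o=telemetry.observe(); print({k:np.round(v,3).tolist() for k,v in o.items()})
for n in ['top','side','wrist']:
    p=cams.read_camera(n); save(p['color'],n+'0.png'); print(n,np.round(-p['R'].T@p['t'],3),p['K'][0,0],np.round(p['R'],2).tolist())
    for q in ['seat','spacer_mid','cutter_mid','bearing_mid','cap_mid']:
        try:
            print(q,[(round(r['score'],2),np.round(r['extent'],1).tolist()) for r in cams.cut_out(p,q)])
        except Exception as e: print(q,e)
E
```

```text
pics
{'time': 0.0, 'qpos': [-1.496, 0.343, 1.525, 0.0, 1.275, -0.146], 'qvel': [-0.001, -0.0, 0.002, 0.001, 0.002, 0.0], 'joint_efforts': [-0.001, -43.125, -24.422, 0.072, 0.056, -0.0], 'tool_pos': [0.115, -0.512, 0.24], 'tool_rot': [-3.14, -0.0, 0.221], 'contact_force': [0.042, 0.164, 0.319], 'torque': [0.032, -0.03, 0.036], 'opening': 0.092}
top [0.451 0.01  0.892] 379.9916645800887 [[-0.03, -1.0, 0.02], [-0.99, 0.03, -0.11], [0.11, -0.02, -0.99]]
seat [(0.68, [208.2, 233.4, 85.2, 84.0])]
spacer_mid [(0.85, [418.7, 328.1, 23.6, 24.9]), (0.71, [271.8, 301.9, 21.1, 25.1]), (0.61, [363.0, 329.4, 26.4, 20.4]), (0.53, [331.2, 262.7, 22.4, 26.0])]
cutter_mid [(0.93, [399.6, 207.4, 46.5, 26.9])]
bearing_mid [(0.75, [333.1, 204.8, 25.0, 23.3])]
cap_mid [(0.59, [398.2, 263.6, 21.6, 20.2])]
side [0.081 0.817 0.815] 539.5565695813801 [[-0.88, -0.48, -0.02], [-0.28, 0.55, -0.78], [0.39, -0.68, -0.62]]
seat [(0.84, [265.6, 276.4, 102.3, 75.7]), (0.62, [351.9, 203.9, 22.5, 16.8])]
spacer_mid [(0.88, [351.5, 205.6, 21.7, 16.6]), (0.88, [366.8, 258.4, 23.1, 27.9])]
cutter_mid [(0.89, [335.2, 159.4, 38.1, 20.2])]
bearing_mid [(0.65, [307.9, 189.8, 19.3, 13.0])]
cap_mid [(0.77, [379.8, 174.0, 19.0, 18.6]), (0.68, [351.4, 205.1, 24.9, 17.7])]
wrist [ 0.196 -0.493  0.386] 307.5089495989573 [[0.22, -0.98, -0.0], [-0.93, -0.21, 0.3], [-0.29, -0.07, -0.95]]
seat []
spacer_mid [(0.8, [139.7, 12.7, 50.3, 25.4])]
cutter_mid []
bearing_mid []
cap_mid []
```

View pics/top0.png

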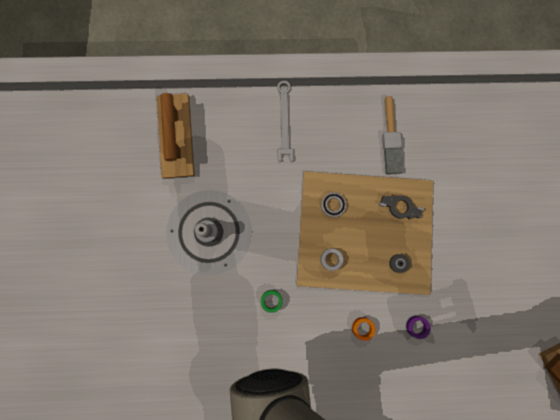

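View pics/side0.png

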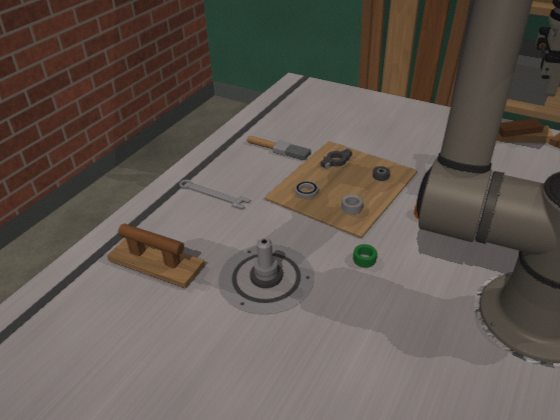

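```bash
python3 - <<'E'
import cv2
a=cv2.imread('pics/top0.png')[170:360,150:450]
cv2.imwrite('pics/top0c.png',cv2.resize(a,(800,507),interpolation=cv2.INTER_CUBIC))
E
```

```text
(no output)
```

View pics/top0c.png

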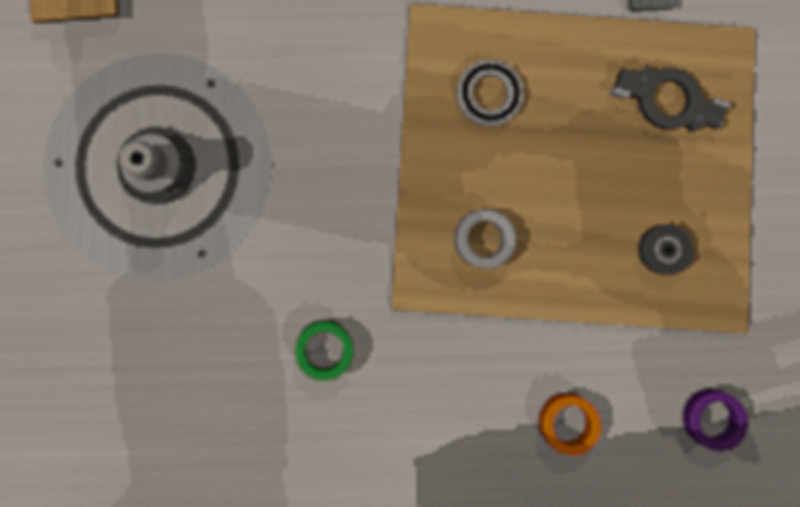

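Steel ring at top (332,260) on the board is the plain spacer. The green (272,301), orange (363,329) and purple (418,327) rings are excluded look-alikes. Bearing is at (333,205), cutter (400,207), cap (399,263), spindle (208,232).

```bash
python3 - <<'E'
from h import *
P={n:cams.read_camera(n) for n in ['top','side','wrist']}
save(P['wrist']['color'],'w1.png')
o=telemetry.observe()
from scipy.optimize import least_squares
# silhouettes: fit xy so centroid of outline (hull of top+bottom rings) bbox centre matches
def bbox(p,x,y,z0,z1,r):
    a=np.linspace(0,2*np.pi,60)
    pts=np.array([proj(p,(x+r*np.cos(t),y+r*np.sin(t),z)) for z in(z0,z1) for t in a])
    lo,hi=pts.min(0),pts.max(0); return np.r_[(lo+hi)/2,hi-lo]
D={'spacer_mid':(.009,.033,.025,(332,260),(351,205)),'cutter_mid':(.009,.025,None,(400,207),(335,159)),
'bearing_mid':(.009,.021,.029,(333,205),(308,190)),'cap_mid':(.009,.025,.022,(399,263),(380,174))}
for q,(z0,z1,r,a,b) in D.items():
    for n,c in (('top',a),('side',b)):
        p=P[n]; L=cams.cut_out(p,q)
        L=[l for l in L if np.hypot(l['extent'][0]-c[0],l['extent'][1]-c[1])<8]
        if not L: print(q,n,'none');continue
        e=np.array(L[0]['extent'])
        if r:
            s=least_squares(lambda v:(bbox(p,v[0],v[1],z0,z1,r)-e)[:2],atz(p,*c,z1)[:2])
            print(q,n,np.round(s.x,4),'size meas',e[2:].round(1),'model',bbox(p,*s.x,z0,z1,r)[2:].round(1))
        else:
            m=L[0]['region']; ys,xs=np.nonzero(m); print(q,n,atz(p,xs.mean(),ys.mean(),.017).round(4), e.round(1))
            if n=='top':
                w=np.array([atz(p,x,y,.02)[:2] for x,y in zip(xs,ys)]); C=np.cov(w.T); ev,E=np.linalg.eigh(C); print('axis',E[:,1],np.degrees(np.arctan2(E[1,1],E[0,1])))
# spindle tip
print('tip top',atz(P['top'],202,229,.1),'tip side',atz(P['side'],264.5,241,.1))
p=P['wrist']; R=np.array
yaw=o['tool_rot'][2]; T=np.array([[np.cos(yaw),np.sin(yaw),0],[np.sin(yaw),-np.cos(yaw),0],[0,0,-1]])
c=-p['R'].T@p['t']; print('cam in tool',T.T@(c-o['tool_pos'])*1000, (p['R']@T).round(3).tolist(), 'tcp px',proj(p,o['tool_pos']), p['K'].round(1).tolist())
E
python3 -c "
import cv2
a=cv2.imread('pics/top0.png')[200:260,170:245];cv2.imwrite('pics/sp.png',cv2.resize(a,(750,600),interpolation=cv2.INTER_NEAREST))"
```

```text
spacer_mid top [ 0.4364 -0.1293] size meas [25.2 25.7] model [23.5 22.4]
spacer_mid side [ 0.4369 -0.1259] size meas [21.2 19.2] model [21.9 21.1]
cutter_mid top [ 0.5563 -0.297   0.017 ] [400.4 208.   40.4  29. ]
axis [0.39907781 0.91691706] 66.4794595931581
cutter_mid side [ 0.5617 -0.2988  0.017 ] [335.8 158.4  32.3  21.8]
bearing_mid top [ 0.5671 -0.1454] size meas [21.9 27. ] model [25.6 25.3]
bearing_mid side [ 0.5676 -0.1341] size meas [21.5 13.2] model [23.5 18. ]
cap_mid top [ 0.4249 -0.2871] size meas [23.2 18.6] model [21.4 19.5]
cap_mid side [ 0.4253 -0.2777] size meas [14.1 19.8] model [18.  15.1]
tip top [0.51061572 0.15006106 0.1       ] tip side [0.51189432 0.151419   0.1       ]
cam in tool [  82.76853428   -0.6825203  -145.10932864] [[0.001, 1.0, 0.0], [-0.953, 0.001, -0.302], [-0.302, 0.0, 0.953]] tcp px [282.46100039 281.66855233] [[307.5, 0.0, 281.3], [0.0, 307.5, 215.5], [0.0, 0.0, 1.0]]
```

View pics/w1.png

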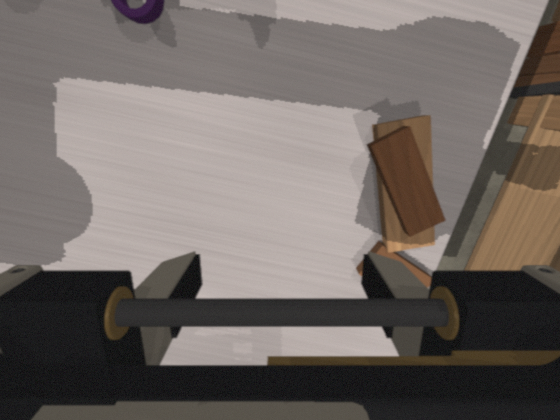

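View pics/sp.png

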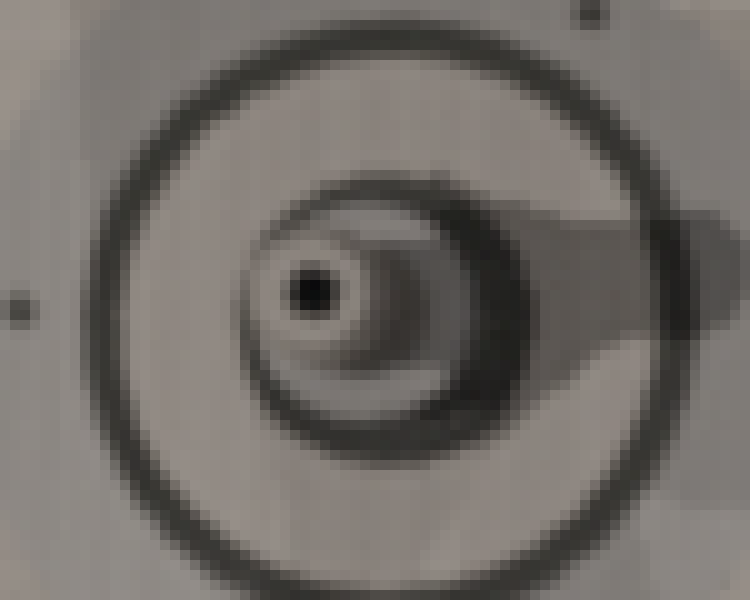

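The camera view confirms the spindle tip at about (0.511, 0.152). Both cameras agree on that. I'm going over the spacer first, turning the tool to yaw 0 on the way.

>>> {"name": "servo_tool", "arguments": {
  "targets": "0 0 0 0.11; 0 0 0 0.11; 36 -43 0 0; 36 -43 -0 0; 36 -43 0 0; 36 -43 0 0; 36 -43 20 0; 36 -43 20 0; 36 -43 25 0; 36 -43 25 0; 33 -40 25 0; 0 0 0 0",
  "hand": 1
}}

```text
time: 2.95
tool_pos: [0.4494, -0.1229, 0.1237]
tool_rot: [3.134, -0.006, -0.01]
contact_force: [-0.7, -0.6, -0.2]
opening: 0.092
```

```bash
cat >> h.py <<'E'
def T():
    from scipy.spatial.transform import Rotation as Ro
    o=telemetry.observe(); return Ro.from_euler('xyz',o['tool_rot']).as_matrix(), np.array(o['tool_pos'])
def hough(p,rmin,rmax): pass
E
python3 - <<'E'
from h import *
p=cams.read_camera('wrist'); save(p['color'],'w2.png'); o=telemetry.observe()
print(o['tool_pos'],o['tool_rot'],o['qvel'])
for q in ['spacer_mid','bearing_mid','cap_mid']:
  for r in cams.cut_out(p,q): print(q,round(r['score'],2),np.round(r['extent'],1), atz(p,*r['extent'][:2],.025).round(4))
print(proj(p,(.4364,-.127,.033)))
E
```

```text
[ 0.44905934 -0.12433881  0.1245746 ] [ 3.13285102 -0.00750757 -0.01137965] [-0.05826001 -0.03376036 -0.00208772 -0.0090301   0.01190666 -0.01889395]
spacer_mid 0.79 [353.1 350.4  39.9  13.1] [ 0.3185 -0.1909  0.025 ]
spacer_mid 0.58 [288.8 232.3  61.5  61.3] [ 0.4405 -0.1291  0.025 ]
bearing_mid 0.86 [303.8  69.   76.6  85.9] [ 0.5665 -0.1402  0.025 ]
cap_mid 0.72 [468.1 243.9  61.3  52.2] [ 0.428  -0.2834  0.025 ]
[286.52321347 240.36664251]
```

View pics/w2.png

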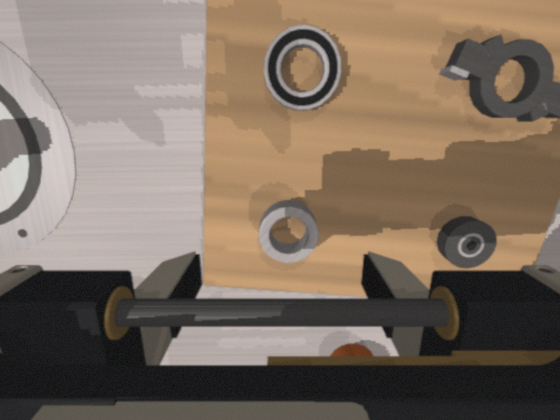

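The wrist view shows the steel spacer at (288,233), the bearing at (303,68), the cutter at (512,80) and the cap at (467,243). I'll fit all of them from this view, taking a settled picture first.

```bash
cat >> h.py <<'E'
from scipy.optimize import least_squares
def cylbox(p,x,y,z0,z1,r):
    a=np.linspace(0,2*np.pi,90)
    pts=np.array([proj(p,(x+r*np.cos(t),y+r*np.sin(t),z)) for z in(z0,z1) for t in a])
    lo,hi=pts.min(0),pts.max(0); return np.r_[(lo+hi)/2,hi-lo]
def fitcyl(p,e,z0,z1,r):
    s=least_squares(lambda v:(cylbox(p,v[0],v[1],z0,z1,r)-e)[:2],atz(p,e[0],e[1],z1)[:2])
    return s.x, cylbox(p,*s.x,z0,z1,r)
def draw(im,p,x,y,z,r,col):
    a=np.linspace(0,2*np.pi,90); pts=np.array([proj(p,(x+r*np.cos(t),y+r*np.sin(t),z)) for t in a])
    cv2.polylines(im,[np.round(pts*16).astype(np.int32)],True,col,1,cv2.LINE_AA,4)
E
python3 - <<'E'
from h import *
p=cams.read_camera('wrist'); o=telemetry.observe(); im=p['color'].copy()
print(o['time'],o['tool_pos'],o['tool_rot'],np.round(o['qvel'],3))
D={'spacer_mid':(.009,.033,.025,(288,233)),'bearing_mid':(.009,.021,.029,(303,68)),'cap_mid':(.009,.025,.022,(467,243))}
for q,(z0,z1,r,c) in D.items():
  for l in cams.cut_out(p,q):
    e=np.array(l['extent'])
    if np.hypot(*(e[:2]-c))>15: continue
    x,b=fitcyl(p,e,z0,z1,r); print(q,x.round(4),e.round(1),b.round(1))
    draw(im,p,*x,z1,r,(255,0,0)); draw(im,p,*x,z1,.016,(255,255,0)); draw(im,p,*x,z0,r,(0,255,0))
    if q=='spacer_mid':
        R,t=T(); print('tool shift mm', R.T@(np.array([*x,.021])-t)*1000)
save(cv2.resize(im[0:290,200:560],(800,644)[0:2] and (744,600),interpolation=cv2.INTER_CUBIC),'w3.png')
E
```

```text
3.2 [ 0.4485371  -0.12705648  0.12608989] [ 3.13151804 -0.01018208 -0.01663855] [-0.009 -0.001  0.003  0.002  0.     0.001]
spacer_mid [ 0.4409 -0.1292] [284.1 229.4  59.3  60.4] [284.1 229.4  60.4  63.8]
tool shift mm [ -8.63936367   1.12320771 105.05187486]
bearing_mid [ 0.5663 -0.1406] [297.   68.8  77.4  83.6] [297.   68.8  77.8  85.7]
```

View pics/w3.png

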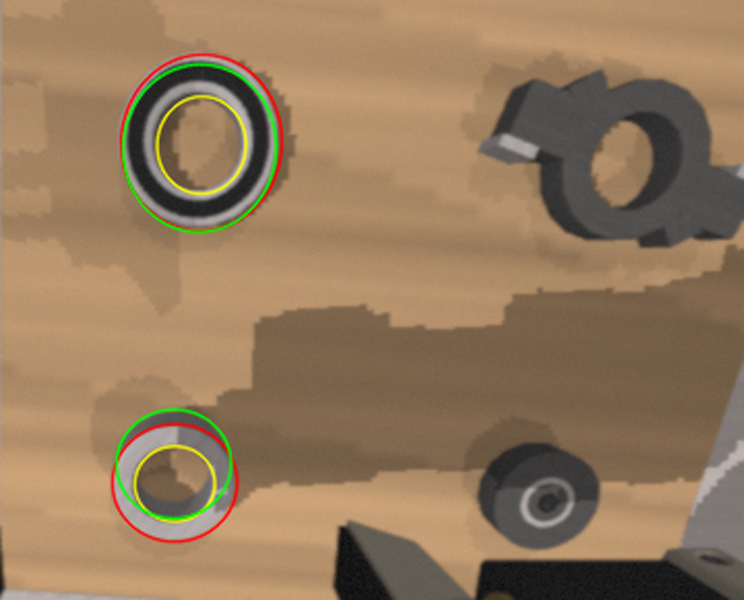

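>>> {"name": "servo_tool", "arguments": {
  "targets": "10 -40 -14 -0.016; 10 -45 -14 0; 10 -45 -14 0; 10 -45 -14 0; 10 -45 -14 0; 8 -40 0 0; 4 -15 0 0; 0 -4 0 0; 0 0 0 0; 0 0 0 0"
}}

```text
time: 4.6
tool_pos: [0.5144, 0.1513, 0.1989]
tool_rot: [3.13, -0.015, -0.016]
contact_force: [0.6, -0.2, 0.3]
opening: 0.0917
```

```bash
python3 - <<'E'
from h import *
p=cams.read_camera('wrist'); o=telemetry.observe(); im=p['color'].copy()
print(o['time'],o['tool_pos'],o['tool_rot'],np.round(o['qvel'],3))
print(proj(p,(.511,.152,.1)))
save(p['color'],'w4.png')
E
```

```text
4.65 [0.51446025 0.15126724 0.19896049] [ 3.13014019 -0.01551369 -0.01630602] [ 0.005  0.001 -0.004  0.002  0.     0.003]
[280.10770031 227.29306088]
```

View pics/w4.png

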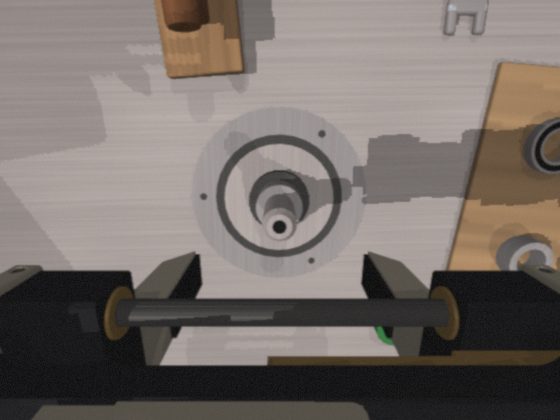

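```bash
python3 - <<'E'
from h import *
p=cams.read_camera('wrist'); im=p['color'].copy()
g=cv2.cvtColor(im,cv2.COLOR_RGB2GRAY)
w=(60-g[215:240,268:292].astype(float)).clip(0); ys,xs=np.mgrid[215:240,268:292]; u,v=(w*xs).sum()/w.sum(),(w*ys).sum()/w.sum()
x=atz(p,u,v,.1); print(u,v,x); R,t=T(); print('spindle in tool',R.T@(x-t)*1000)
big=cv2.resize(im,None,fx=4,fy=4,interpolation=cv2.INTER_CUBIC)
q=dict(p); q['K']=np.diag([4,4,1])@p['K']
for z,r,c in((.1,.011,(255,0,0)),(.095,.015,(255,255,0)),(.04,.024,(0,255,0)),(.04,.015,(0,255,255))): draw(big,q,x[0],x[1],z,r,c)
save(big[420:1040,800:1440],'w5.png')
E
```

```text
278.9596745666785 226.58967102935975 [0.51165546 0.15293513 0.1       ]
spindle in tool [-4.4375625  -2.5629552  98.91510199]
```

View pics/w5.png

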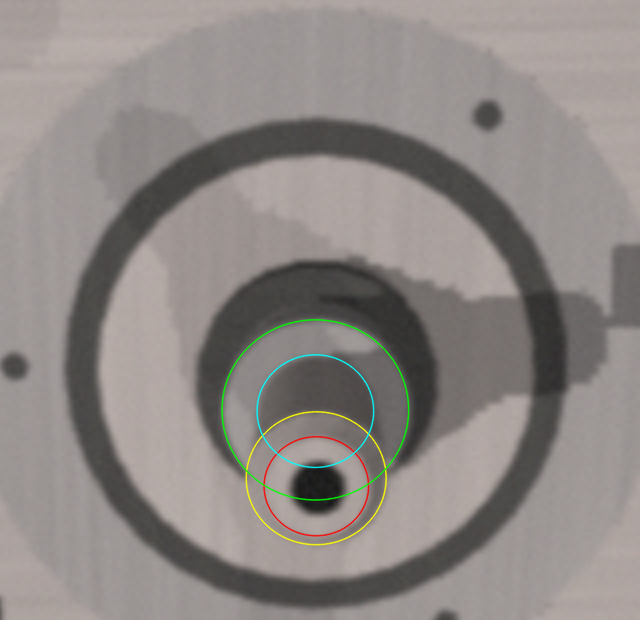

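>>> {"name": "servo_tool", "arguments": {
  "targets": "-10 40 0 -0.016; -10 45 0 0; -10 45 20 0; -10 45 20 0; -10 45 20 0; -9 40 20 0; -6 16 10 0; -4 5 5 0; 0 0 0 0; 0 0 0 0"
}}

```text
time: 5.95
tool_pos: [0.4445, -0.1421, 0.1053]
tool_rot: [3.129, -0.021, -0.004]
contact_force: [0.5, -0.5, 0.7]
opening: 0.0918
```

```bash
cat > tgt.py <<'E'
import sys
from h import *
x,y,z=map(float,sys.argv[1:4]); R,t=T(); o=telemetry.observe()
print(round(o['time'],2),t.round(4),np.round(o['tool_rot'],4),np.round(o['contact_force'],1),round(o['opening'],4))
print('tool shift mm',(R.T@(np.array([x,y,z])-t)*1000).round(1))
E
python3 tgt.py .4409 -.1292 .026
```

```text
5.95 [ 0.4445 -0.1421  0.1053] [ 3.129  -0.0215 -0.0044] [ 0.5 -0.5  0.7] 0.0918
tool shift mm [ -5.3 -13.8  79. ]
```

>>> {"name": "servo_tool", "arguments": {
  "targets": "-2 -7 10 -0.004; -2 -7 10 0; -1 0 10 0; 0 0 8 0; 0 0 0 0; 0 0 0 0"
}}

```text
time: 6.7
tool_pos: [0.4406, -0.1257, 0.0645]
tool_rot: [3.129, -0.022, 0.003]
contact_force: [-0.4, -0.6, -0.1]
opening: 0.0919
```

```bash
python3 tgt.py .4409 -.1292 .026
```

```text
6.7 [ 0.4406 -0.1257  0.0645] [ 3.1289 -0.0217  0.0033] [-0.4 -0.6 -0.1] 0.0919
tool shift mm [-0.6  3.  38.5]
```

>>> {"name": "servo_tool", "arguments": {
  "targets": "-0.6 2.5 10 0.003; 0 0 10 0; 0 0 10 0; 0 0 4 0; 0 0 1 0; 0 0 0 0"
}}

```text
time: 7.45
tool_pos: [0.441, -0.1293, 0.0271]
tool_rot: [3.129, -0.022, -0.001]
contact_force: [0.2, 0.3, -0.8]
opening: 0.0919
```

```bash
python3 tgt.py .4409 -.1292 .026; python3 - <<'E'
from h import *
for n in ['wrist','side']:
    p=cams.read_camera(n); save(p['color'],n+'6.png')
E
```

```text
7.45 [ 0.441  -0.1293  0.0271] [ 3.1288e+00 -2.2100e-02 -6.0000e-04] [ 0.2  0.3 -0.8] 0.0919
tool shift mm [-0.1 -0.1  1.1]
```

View pics/wrist6.png

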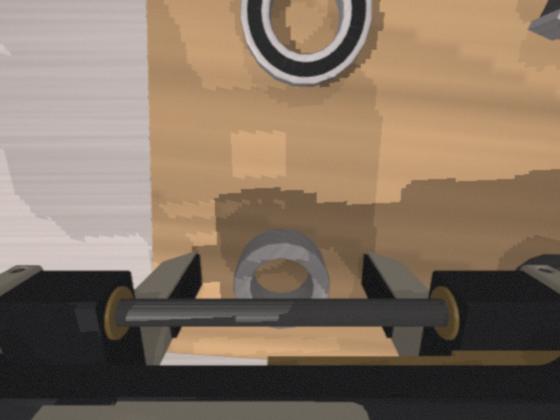

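The spacer sits centred between the jaws at (281,280). I'm gripping it.

>>> {"name": "servo_tool", "arguments": {
  "targets": "0 0 0 0; 0 0 0 0; 0 0 0 0; 0 0 0 0; 0 0 0 0; 0 0 0 0",
  "hand": 0.45,
  "squeeze": 25
}}

```text
time: 8.3
tool_pos: [0.4414, -0.1295, 0.0279]
tool_rot: [3.128, -0.024, -0.001]
contact_force: [0.8, 0.4, 0.1]
opening: 0.0499
```

```bash
python3 tgt.py .4409 -.1292 .026; python3 - <<'E'
from h import *
for n in ['wrist']:
    p=cams.read_camera(n); im=p['color'].copy(); R,t=T()
    for dz,r in((.033,.025),(.033,.016)): draw(im,p,.4409,-.1292,dz,r,(255,0,0))
    save(cv2.resize(im[200:350,180:380],(800,600),interpolation=cv2.INTER_CUBIC),n+'7.png')
E
```

```text
8.3 [ 0.4414 -0.1295  0.0279] [ 3.1281e+00 -2.3700e-02 -5.0000e-04] [0.8 0.4 0.1] 0.0499
tool shift mm [-0.6 -0.3  1.8]
```

View pics/wrist7.png

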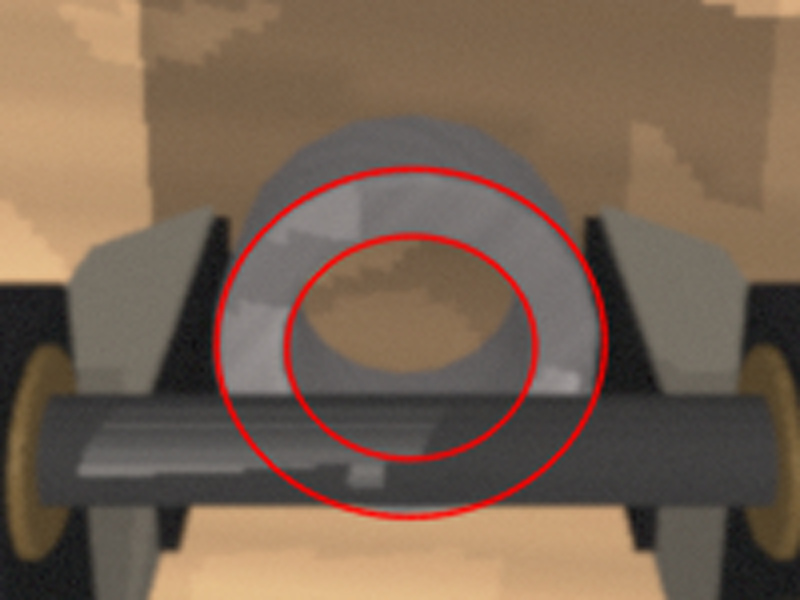

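>>> {"name": "servo_tool", "arguments": {
  "targets": "0 0 -15 0; 0 0 -45 0; 8 -30 -40 0; 12 -50 -22 0; 12 -50 0 0; 12 -50 0 0; 12 -50 0 0; 8 -30 0 0; 4 -12 0 0; 0 0 0 0"
}}

```text
time: 9.6
tool_pos: [0.5075, 0.1518, 0.1499]
tool_rot: [3.13, -0.02, -0.003]
contact_force: [-0.1, -0.4, -2.4]
opening: 0.0493
```

```bash
python3 tgt.py .5122 .1530 .105;python3 - <<'E'
from h import *
p=cams.read_camera('wrist');save(p['color'],'w8.png');p=cams.read_camera('side');save(p['color'],'s8.png')
E
python3 tgt.py .5122 .1530 .105
```

```text
9.6 [0.5075 0.1518 0.1499] [ 3.1297 -0.0197 -0.0033] [-0.1 -0.4 -2.4] 0.0493
tool shift mm [ 3.8 -1.7 45. ]
9.7 [0.5073 0.1508 0.15  ] [ 3.1296 -0.0194 -0.0049] [-0.4 -0.1 -0.5] 0.0494
tool shift mm [ 4.  -2.8 45. ]
```

View pics/w8.png

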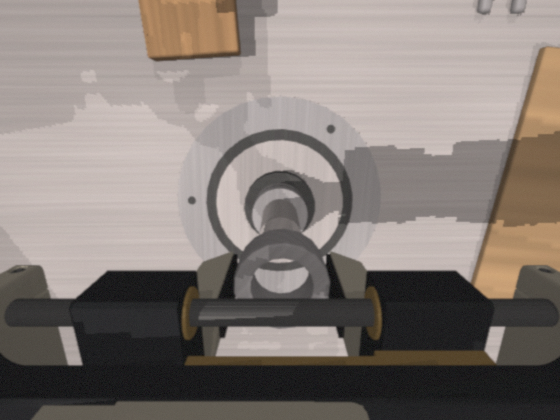

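The spacer is held, with the spindle just below it. I'm aligning and lowering to just above the tip.

>>> {"name": "servo_tool", "arguments": {
  "targets": "2 -1.5 5 -0.005; 1.7 -1.2 12 0; 0 0 6 0; 0 0 1 0"
}}

```text
time: 10.2
tool_pos: [0.5114, 0.1504, 0.124]
tool_rot: [3.129, -0.018, -0.004]
contact_force: [0.5, -0.3, -2.4]
opening: 0.0499
```

```bash
python3 tgt.py .5122 .1530 .105;python3 - <<'E'
from h import *
p=cams.read_camera('wrist');save(p['color'][180:360,180:380],'w9.png')
im=cv2.resize(p['color'],None,fx=4,fy=4,interpolation=cv2.INTER_CUBIC);save(im[800:1400,760:1480],'w9.png')
E
python3 tgt.py .5122 .1530 .105
```

```text
10.2 [0.5114 0.1504 0.124 ] [ 3.1289 -0.018  -0.0036] [ 0.5 -0.3 -2.4] 0.0499
tool shift mm [ 0.5 -2.9 19. ]
10.25 [0.5114 0.1504 0.1241] [ 3.1288 -0.0181 -0.0034] [-0.3  0.1 -1.6] 0.0499
tool shift mm [ 0.5 -2.8 19.1]
```

View pics/w9.png

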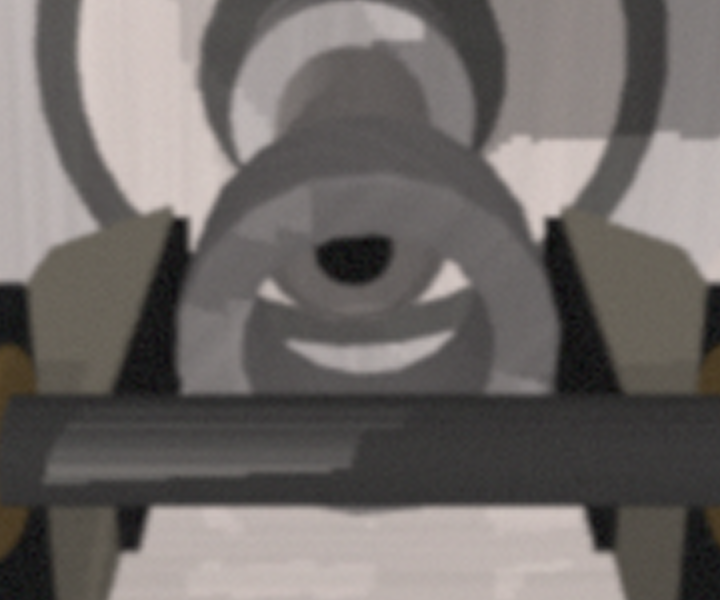

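>>> {"name": "servo_tool", "arguments": {
  "targets": "0.5 -2.5 0 -0.003; 0.2 -0.3 4 0; 0 0 3 0"
}}

```text
time: 10.62
tool_pos: [0.5127, 0.1535, 0.1173]
tool_rot: [3.129, -0.02, -0.0]
contact_force: [-0.4, -0.1, -1.2]
opening: 0.0497
```

```bash
python3 tgt.py .5122 .1530 .105;python3 - <<'E'
from h import *
p=cams.read_camera('wrist')
im=cv2.resize(p['color'],None,fx=4,fy=4,interpolation=cv2.INTER_CUBIC);save(im[800:1400,760:1480],'w10.png')
E
python3 tgt.py .5122 .1530 .105
```

```text
10.62 [0.5127 0.1535 0.1173] [ 3.1291e+00 -1.9600e-02 -1.0000e-04] [-0.4 -0.1 -1.2] 0.0497
tool shift mm [-0.7  0.3 12.3]
10.68 [0.5125 0.1534 0.117 ] [ 3.1289 -0.0189 -0.    ] [ 0.4 -0.1 -2. ] 0.0498
tool shift mm [-0.5  0.3 11.9]
```

View pics/w10.png

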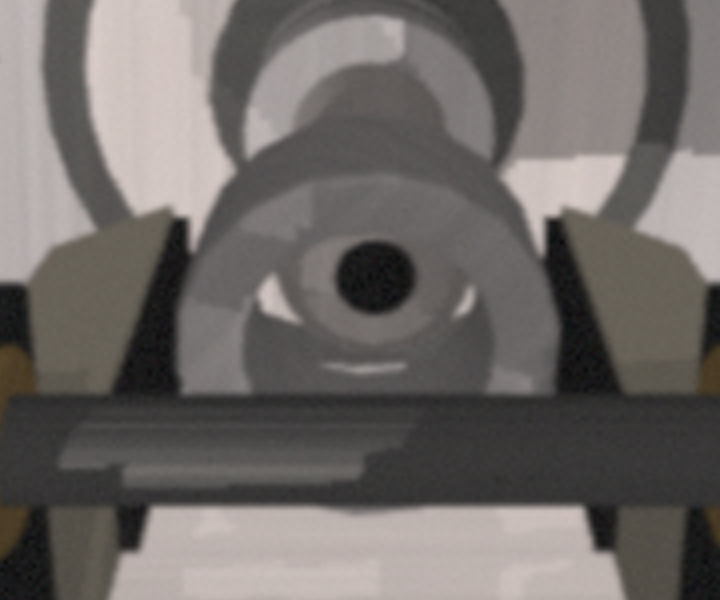

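>>> {"name": "servo_tool", "arguments": {
  "targets": "-0.4 0.8 2 0; 0 0 4 0; 0 0 3 0"
}}

```text
time: 11.05
tool_pos: [0.5124, 0.1525, 0.1075]
tool_rot: [3.129, -0.019, -0.0]
contact_force: [0.2, 0.5, -2.6]
opening: 0.0498
```

```bash
python3 - <<'E'
from h import *
p=cams.read_camera('wrist')
im=cv2.resize(p['color'],None,fx=4,fy=4,interpolation=cv2.INTER_CUBIC);save(im[800:1400,760:1480],'w11.png')
E
python3 tgt.py .5122 .1530 .059
```

```text
11.1 [0.5121 0.1524 0.1071] [ 3.1289 -0.0187 -0.    ] [-1.1 -0.5 -2. ] 0.0494
tool shift mm [-0.8 -1.2 48.1]
```

View pics/w11.png

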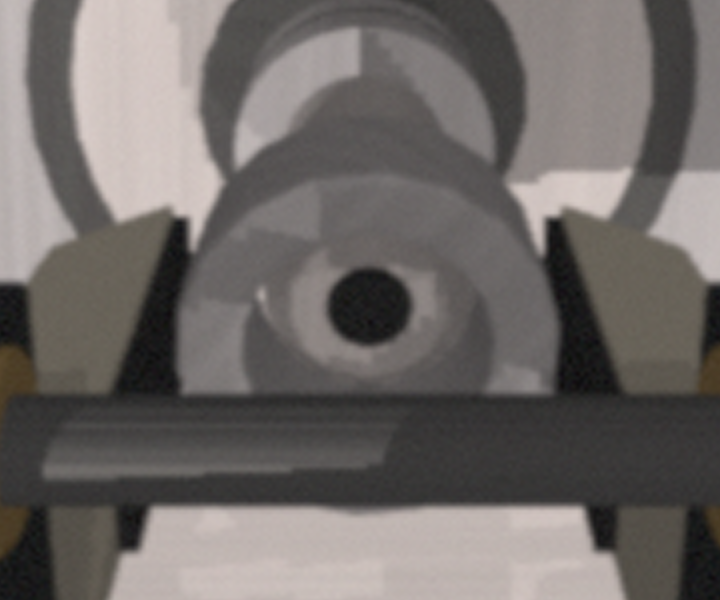

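Threaded, and centred: hole at column 370 against ring centre 368, with almost no force. I'm lowering straight down.

>>> {"name": "servo_tool", "arguments": {
  "targets": "-0.1 -0.1 6 0; -0.2 -0.1 9 0; -0.2 -0.1 9 0; -0.2 -0.1 9 0; -0.1 -0.1 6 0; 0 0 3 0"
}}

```text
time: 11.85
tool_pos: [0.5119, 0.1524, 0.0617]
tool_rot: [3.129, -0.018, -0.0]
contact_force: [-0.3, 0.3, -0.9]
opening: 0.0498
```

```bash
python3 tgt.py .5122 .1525 .059
```

```text
11.85 [0.5119 0.1524 0.0617] [ 3.1288e+00 -1.7800e-02 -1.0000e-04] [-0.3  0.3 -0.9] 0.0498
tool shift mm [ 0.3 -0.2  2.7]
```

>>> {"name": "servo_tool", "arguments": {
  "targets": "0 0 2 0; 0 0 1 0; 0 0 0.7 0"
}}

```text
time: 12.22
tool_pos: [0.512, 0.1523, 0.0588]
tool_rot: [3.129, -0.018, -0.0]
contact_force: [-3.1, -0.6, 7.8]
opening: 0.0498
```

```bash
python3 tgt.py .5122 .1525 .059
```

```text
12.22 [0.512  0.1523 0.0588] [ 3.1287e+00 -1.8100e-02 -1.0000e-04] [-3.1 -0.6  7.8] 0.0498
tool shift mm [ 0.2 -0.2 -0.2]
```

There's 8 N of contact at exactly the expected height, so it's seated. I'm releasing, rising, and looking at it.

>>> {"name": "servo_tool", "arguments": {
  "targets": "0 0 0 0; 0 0 0 0; 0 0 0 0; 0 0 -20 0; 0 0 -40 0; 0 0 -50 0; 0 0 -20 0; 0 0 0 0",
  "hand": 1
}}

```text
time: 13.22
tool_pos: [0.5103, 0.1541, 0.1927]
tool_rot: [3.129, -0.02, -0.0]
contact_force: [-0.4, 1.8, -0.5]
opening: 0.0919
```

```bash
python3 tgt.py .5122 .1525 .059;python3 - <<'E'
from h import *
p=cams.read_camera('wrist'); im=p['color'].copy()
for z,r in((.064,.025),(.064,.016),(.1,.011)): draw(im,p,.5117,.1525,z,r,(255,0,0))
q=cams.read_camera('side')
save(np.hstack([cv2.resize(im[130:280,200:350],(400,400)),cv2.resize(q['color'][200:320,210:330],(400,400))]),'c12.png')
E
```

```text
13.22 [0.5103 0.1541 0.1927] [ 3.1292e+00 -2.0200e-02 -1.0000e-04] [-0.4  1.8 -0.5] 0.0919
tool shift mm [-8.000e-01 -1.000e-01  1.337e+02]
```

View pics/c12.png

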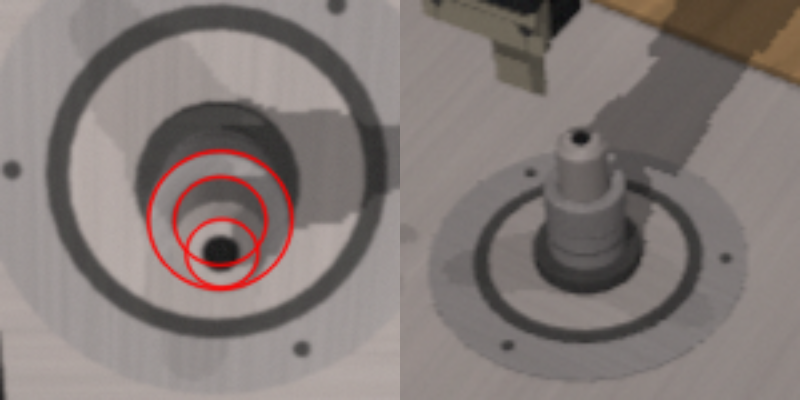

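The side view shows the spacer seated flush on the collar, and I can see no gap. Next is the cutter. I'm moving over while turning the tool.

>>> {"name": "servo_tool", "arguments": {
  "targets": "5 30 0 -0.178; -4 50 0 -0.178; -12 48 0 -0.178; -21 45 0 -0.178; -28 41 17 -0.178; -35 35 17 -0.178; -41 29 17 -0.178; -45 21 15 0; -30 14 0 0; 0 0 0 0"
}}

```text
time: 14.58
tool_pos: [0.5554, -0.2625, 0.1091]
tool_rot: [-3.134, 0.006, 1.277]
contact_force: [1.4, 0.5, -0.3]
opening: 0.0916
```

```bash
python3 - <<'E'
from h import *
p=cams.read_camera('wrist');save(p['color'],'w13.png')
for l in cams.cut_out(p,'cutter_mid'): print(l['score'],np.round(l['extent'],1), atz(p,*l['extent'][:2],.02).round(4))
E
python3 tgt.py .558 -.297 .105
```

```text
0.96 [297.4 248.7  63.3  98.9] [ 0.562 -0.286  0.02 ]
14.68 [ 0.5552 -0.2599  0.1095] [-3.1332  0.0054  1.279 ] [ 0.2 -0.4 -0.3] 0.0921
tool shift mm [-34.7  13.4   4.6]
```

View pics/w13.png

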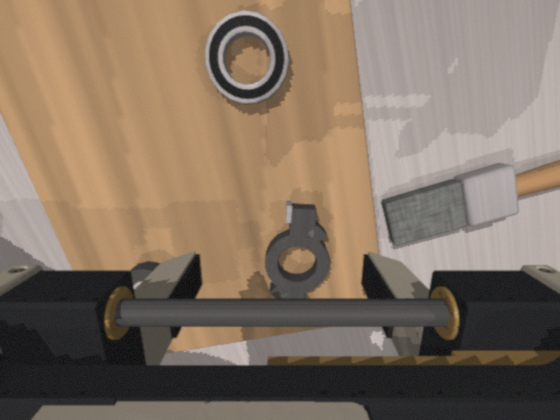

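>>> {"name": "servo_tool", "arguments": {
  "targets": "-16 6 -8 0; -16 6 -7 0; 0 0 0 0; 0 0 0 0"
}}

```text
time: 15.18
tool_pos: [0.5583, -0.2939, 0.1261]
tool_rot: [-3.134, 0.005, 1.282]
contact_force: [0.3, -0.1, 0.6]
opening: 0.092
```

```bash
python3 - <<'E'
from h import *
p=cams.read_camera('wrist')
im=cv2.resize(p['color'],None,fx=4,fy=4,interpolation=cv2.INTER_CUBIC);save(im[560:1160,760:1480],'w14.png')
E
python3 tgt.py .558 -.297 .105
```

```text
15.22 [ 0.5583 -0.294   0.1262] [-3.1339  0.0056  1.2821] [0.4 0.6 0.2] 0.0916
tool shift mm [-2.8  0.7 21.2]
```

View pics/w14.png

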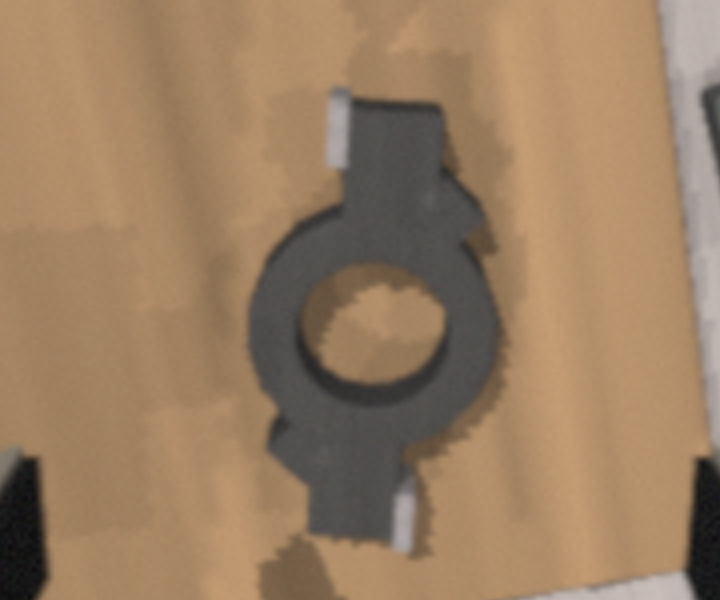

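```bash
python3 - <<'E'
from h import *
p=cams.read_camera('wrist'); R,t=T()
f=lambda c,r,z: atz(p,190+c/4,140+r/4,z)
c=f(372,334,.025); print('centre',c)
a=[(f(350,100,.025)-f(343,205,.025)),(f(443,108,.025)-f(440,170,.025)),(f(386,100,.025)-f(361,540,.025)),(f(384,100,.025)-c),(c-f(361,540,.025))]
for d in a: d=R.T@d; print('angle tool x->y',np.arctan2(d[1],d[0]).round(3))
q=dict(p);q['K']=np.diag([4,4,1])@p['K']
im=cv2.resize(p['color'],None,fx=4,fy=4,interpolation=cv2.INTER_CUBIC)
for z,r in((.025,.016),(.009,.016),(.025,.027)): draw(im,q,c[0],c[1],z,r,(255,0,0))
save(im[560:1160,760:1480],'w15.png')
E
python3 tgt.py .558 -.297 .105
```

```text
centre [ 0.55866795 -0.29682539  0.025     ]
angle tool x->y 0.07
angle tool x->y 0.028
angle tool x->y 0.051
angle tool x->y 0.046
angle tool x->y 0.048
15.28 [ 0.5583 -0.2938  0.1261] [-3.1336  0.0055  1.2823] [-0.2 -0.1 -0.3] 0.0917
tool shift mm [-3.   0.8 21.1]
```

View pics/w15.png

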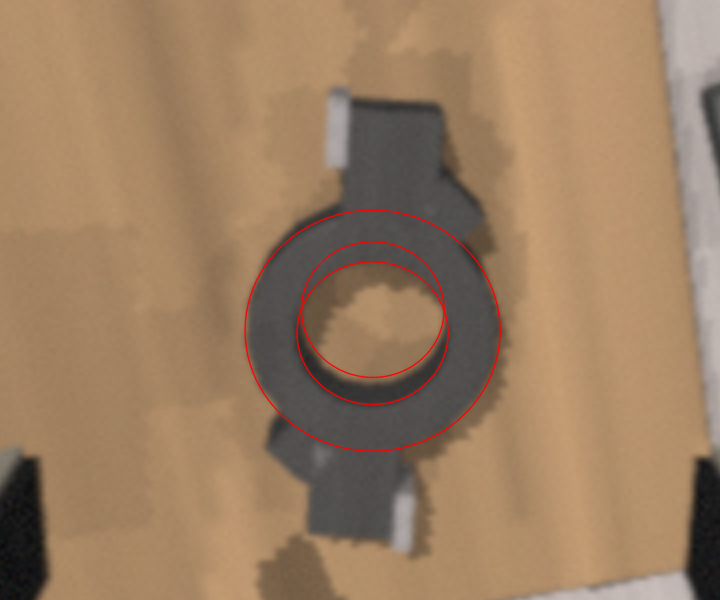

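```bash
python3 - <<'E'
from h import *
p=cams.read_camera('wrist'); save(p['color'],'w16.png'); R,t=T()
for l in cams.cut_out(p,'brush_at')[:1]:
    ys,xs=np.nonzero(l['region']); w=np.array([atz(p,x,y,.02) for x,y in zip(xs[::5],ys[::5])]); d=(w-[.5587,-.2968,.02])@R
    print(l['score'],'min tool y mm',d[:,1].min()*1000,d[np.argmin(d[:,1])]*1000, 'x range',d[:,0].min(),d[:,0].max())
E
python3 tgt.py .5587 -.2968 .027
```

```text
0.63 min tool y mm 67.29329668118423 [46.5562988  67.29329668 -0.80822197] x range 0.014425268655761629 0.08621902468060691
15.38 [ 0.5582 -0.2937  0.1259] [-3.1333  0.0054  1.2825] [ 0.5 -0.5  0.2] 0.0916
tool shift mm [-2.3  2.2 98.9]
```

>>> {"name": "servo_tool", "arguments": {
  "targets": "-1.1 1.1 15 0.05; -1 1 25 0; 0 0 25 0; 0 0 15 0; 0 0 5 0; 0 0 0 0",
  "hand": 0.75
}}

```text
time: 16.12
tool_pos: [0.5597, -0.2955, 0.0395]
tool_rot: [-3.135, 0.006, 1.233]
contact_force: [0.6, -0.0, -0.1]
opening: 0.0689
```

```bash
python3 tgt.py .5587 -.2968 .027
```

```text
16.12 [ 0.5597 -0.2955  0.0395] [-3.1352  0.0061  1.2328] [ 0.6 -0.  -0.1] 0.0689
tool shift mm [-1.5 -0.4 12.5]
```

>>> {"name": "servo_tool", "arguments": {
  "targets": "-1.5 -0.4 6 0; 0 0 5 0; 0 0 1 0"
}}

```text
time: 16.5
tool_pos: [0.5596, -0.2975, 0.0286]
tool_rot: [-3.138, 0.007, 1.233]
contact_force: [0.5, 0.3, 0.1]
opening: 0.0686
```

```bash
python3 - <<'E'
from h import *
p=cams.read_camera('wrist')
im=cv2.resize(p['color'],None,fx=4,fy=4,interpolation=cv2.INTER_CUBIC);save(im[700:1300,760:1480],'w17.png')
E
python3 tgt.py .5587 -.2968 .027
```

```text
16.55 [ 0.5596 -0.2976  0.0286] [-3.1384  0.007   1.2328] [-0.6  0.4  0.8] 0.0689
tool shift mm [ 0.4 -1.1  1.6]
```

View pics/w17.png

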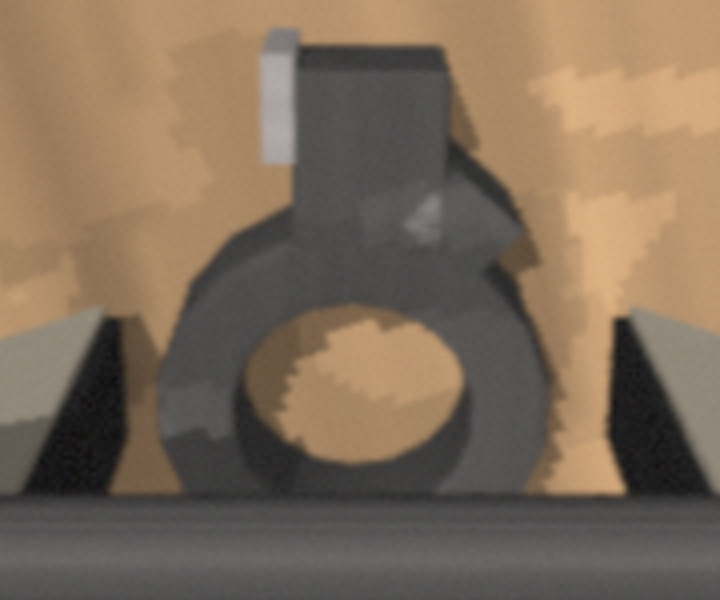

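>>> {"name": "servo_tool", "arguments": {
  "targets": "0.4 -1.1 1 0; 0 0 0 0; 0 0 0 0; 0 0 0 0",
  "hand": 0.45,
  "squeeze": 35
}}

```text
time: 17.05
tool_pos: [0.5586, -0.2967, 0.0277]
tool_rot: [-3.138, 0.007, 1.233]
contact_force: [0.1, -0.3, -1.2]
opening: 0.0538
```

```bash
python3 - <<'E'
from h import *
p=cams.read_camera('wrist'); R,t=T()
q=dict(p);q['K']=np.diag([4,4,1])@p['K']
im=cv2.resize(p['color'],None,fx=4,fy=4,interpolation=cv2.INTER_CUBIC)
for z,r in((.025,.016),(.009,.016),(.025,.027)): draw(im,q,.5587,-.2968,z,r,(255,0,0))
save(im[700:1300,760:1480],'w18.png')
E
python3 tgt.py .5587 -.2968 .027
```

```text
17.1 [ 0.5586 -0.2967  0.0277] [-3.1384  0.007   1.2327] [-0.1 -0.9 -1. ] 0.053
tool shift mm [-0.   0.1  0.7]
```

View pics/w18.png

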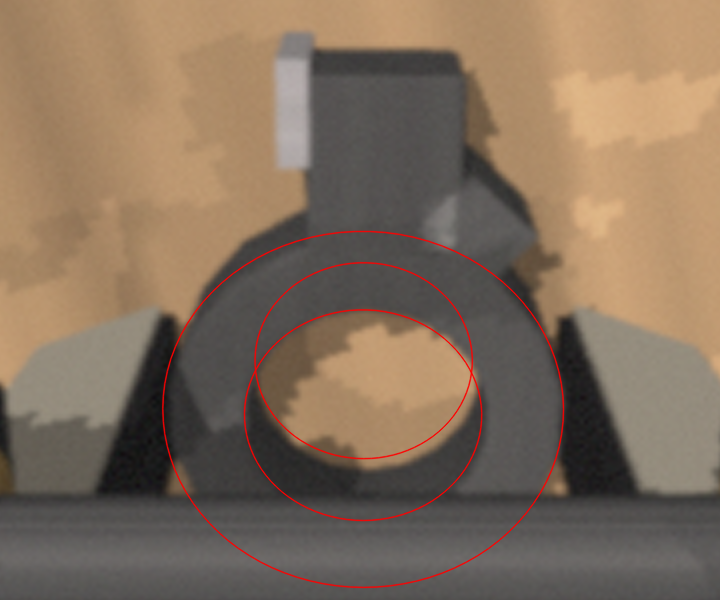

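Gripped on the bare hub sides, with the opening at 54 mm. I'm lifting it and carrying it to the spindle.

>>> {"name": "servo_tool", "arguments": {
  "targets": "0 0 -15 0; 0 0 -45 0; 28 -13 -40 0; 45 -21 -22 0; 45 -21 0 0; 45 -21 0 0; 45 -21 0 0; 45 -21 0 0; 45 -21 0 0; 45 -21 0 0; 36 -17 0 0; 18 -9 0 0; 5 -3 0 0; 0 0 0 0"
}}

```text
time: 18.85
tool_pos: [0.5131, 0.1591, 0.1617]
tool_rot: [3.136, 0.003, 1.231]
contact_force: [-0.2, 0.3, -3.8]
opening: 0.0533
```

```bash
python3 - <<'E'
from h import *
p=cams.read_camera('wrist'); save(p['color'],'w19.png')
E
python3 tgt.py .5117 .1525 .128
```

```text
18.9 [0.5132 0.1588 0.1617] [3.1365 0.0033 1.2306] [-0.6 -0.4 -3.3] 0.0536
tool shift mm [-6.3  0.5 33.7]
```

View pics/w19.png

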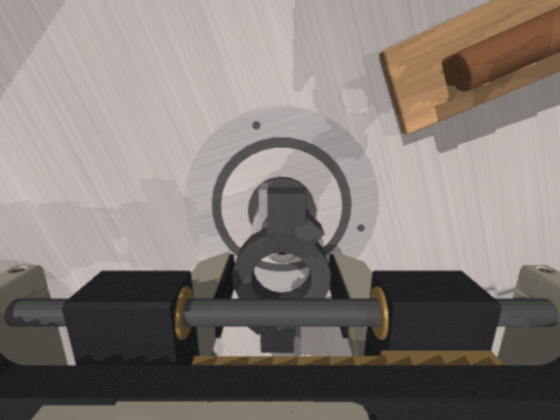

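>>> {"name": "servo_tool", "arguments": {
  "targets": "-3.5 0.3 10 0; -2.8 0.2 15 0; 0 0 9 0; 0 0 2 0"
}}

```text
time: 19.4
tool_pos: [0.512, 0.1485, 0.1234]
tool_rot: [3.137, 0.004, 1.226]
contact_force: [0.4, 0.7, -3.2]
opening: 0.0529
```

```bash
python3 - <<'E'
from h import *
p=cams.read_camera('wrist');im=cv2.resize(p['color'],None,fx=4,fy=4,interpolation=cv2.INTER_CUBIC);save(im[700:1300,760:1480],'w20.png')
E
python3 tgt.py .5117 .1525 .115
```

```text
19.45 [0.5121 0.1486 0.1235] [3.1368 0.0044 1.2261] [-0.1 -0.6 -3.7] 0.0532
tool shift mm [ 3.6 -1.7  8.5]
```

View pics/w20.png

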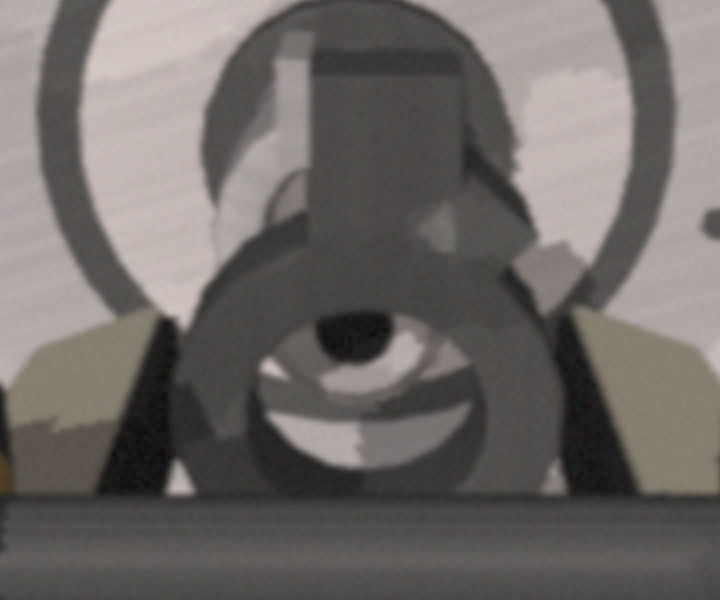

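>>> {"name": "servo_tool", "arguments": {
  "targets": "3.2 -1.6 0 0; 0.4 -0.2 2 0; 0 0 2 0"
}}

```text
time: 19.82
tool_pos: [0.5123, 0.153, 0.1202]
tool_rot: [3.135, 0.003, 1.226]
contact_force: [0.1, -0.1, -3.0]
opening: 0.0531
```

```bash
python3 - <<'E'
from h import *
p=cams.read_camera('wrist');im=cv2.resize(p['color'],None,fx=4,fy=4,interpolation=cv2.INTER_CUBIC);save(im[700:1300,760:1480],'w21.png')
E
python3 tgt.py .5117 .1525 .115
```

```text
19.88 [0.5122 0.153  0.1199] [3.1354 0.0035 1.2262] [-0.8 -0.1 -3.3] 0.0534
tool shift mm [-0.6 -0.3  4.9]
```

View pics/w21.png

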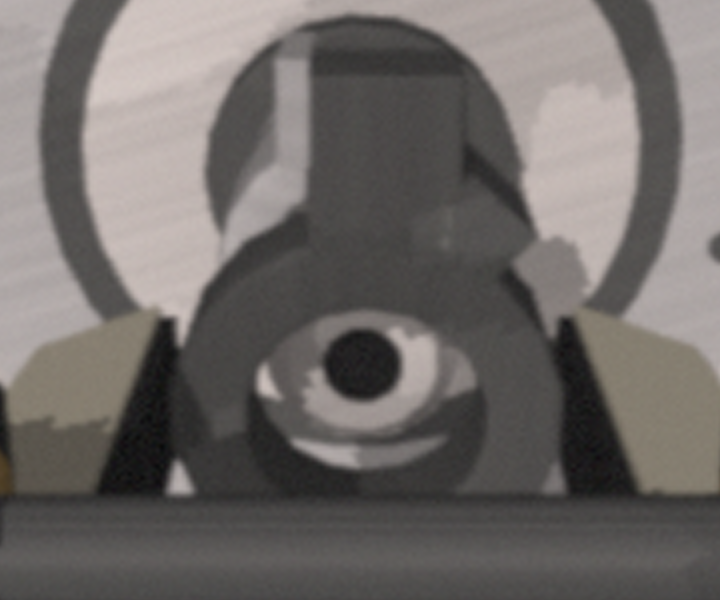

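>>> {"name": "servo_tool", "arguments": {
  "targets": "-0.2 -0.7 3 0; 0 0 4 0; 0 0 3 0"
}}

```text
time: 20.25
tool_pos: [0.5115, 0.1531, 0.1095]
tool_rot: [3.135, 0.003, 1.226]
contact_force: [0.9, 0.6, -2.5]
opening: 0.0532
```

```bash
python3 - <<'E'
from h import *
p=cams.read_camera('wrist');im=cv2.resize(p['color'],None,fx=4,fy=4,interpolation=cv2.INTER_CUBIC);save(im[700:1300,760:1480],'w22.png')
E
python3 tgt.py .5117 .1525 .083
```

```text
20.3 [0.5113 0.153  0.1091] [3.1356 0.0037 1.2264] [-0.3  0.1 -3.7] 0.0534
tool shift mm [-0.3  0.4 26.1]
```

View pics/w22.png

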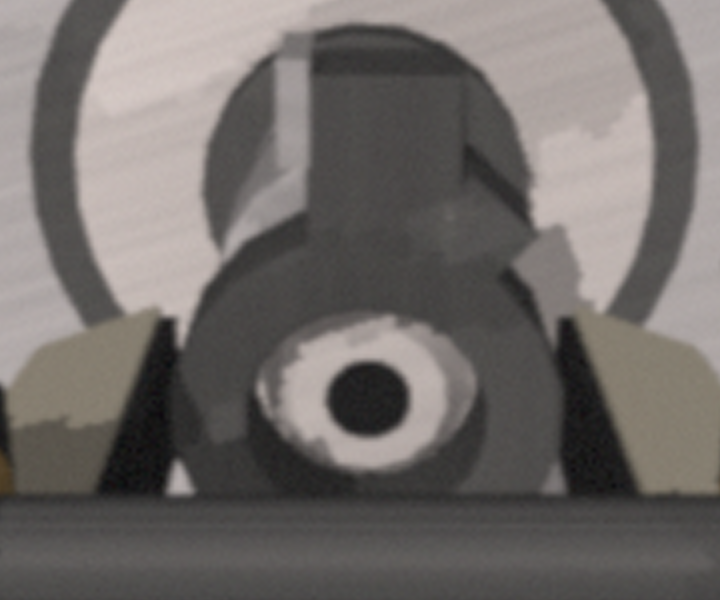

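>>> {"name": "servo_tool", "arguments": {
  "targets": "0 0 5 0; 0 0 7 0; 0 0 7 0; 0 0 3 0"
}}

```text
time: 20.8
tool_pos: [0.5114, 0.1528, 0.0854]
tool_rot: [3.136, 0.004, 1.226]
contact_force: [0.9, 0.5, -4.2]
opening: 0.0534
```

```bash
python3 tgt.py .5115 .1528 .0827
```

```text
20.8 [0.5114 0.1528 0.0854] [3.1357 0.0038 1.2263] [ 0.9  0.5 -4.2] 0.0534
tool shift mm [0.  0.1 2.7]
```

>>> {"name": "servo_tool", "arguments": {
  "targets": "0 0 2 0; 0 0 1 0; 0 0 0.8 0"
}}

```text
time: 21.18
tool_pos: [0.5114, 0.1529, 0.0827]
tool_rot: [3.136, 0.004, 1.226]
contact_force: [-2.8, -0.7, 5.7]
opening: 0.0534
```

```bash
python3 tgt.py .5115 .1528 .0827
```

```text
21.18 [0.5114 0.1529 0.0827] [3.1355 0.0036 1.2264] [-2.8 -0.7  5.7] 0.0534
tool shift mm [-0.1  0.1  0. ]
```

>>> {"name": "servo_tool", "arguments": {
  "targets": "0 0 0 0; 0 0 0 0; 0 0 -10 0; 0 0 -40 0; 0 0 -40 0; -20 12 -10 0; -43 25 0 0; -43 25 10 0; -43 25 20 0; -43 25 20 0; -35 20 15 0; -20 12 0 0; -4 3 0 0; 0 0 0 0",
  "hand": 1
}}

```text
time: 22.92
tool_pos: [0.5723, -0.1408, 0.1322]
tool_rot: [3.117, -0.002, 1.229]
contact_force: [-0.1, 0.6, 0.2]
opening: 0.092
```

```bash
python3 - <<'E'
from h import *
p=cams.read_camera('wrist');R,t=T();im=p['color'].copy()
for l in cams.cut_out(p,'bearing_mid')[:1]:
    e=np.array(l['extent']); x,b=fitcyl(p,e,.009,.021,.029); print(l['score'],x.round(4),e.round(1),b.round(1))
im=cv2.resize(im,None,fx=4,fy=4,interpolation=cv2.INTER_CUBIC)
q=dict(p);q['K']=np.diag([4,4,1])@p['K']
for z,r in((.021,.016),(.009,.016),(.021,.029)): draw(im,q,x[0],x[1],z,r,(255,0,0))
u,v=(np.array(e[:2])*4).astype(int); save(im[max(v-250,0):v+250,u-300:u+300],'w23.png')
s=cams.read_camera('side');save(cv2.resize(s['color'][190:330,200:340],(560,560)),'s23.png')
E
python3 tgt.py .5663 -.1406 .027
```

```text
0.93 [ 0.57   -0.1434] [276.2 218.9  61.6  61.9] [276.2 218.9  66.   65.6]
23.07 [ 0.5723 -0.14    0.1322] [ 3.1173e+00 -2.0000e-03  1.2301e+00] [ 0.   0.1 -0.6] 0.0921
tool shift mm [ -2.8  -8.  105.1]
```

View pics/w23.png

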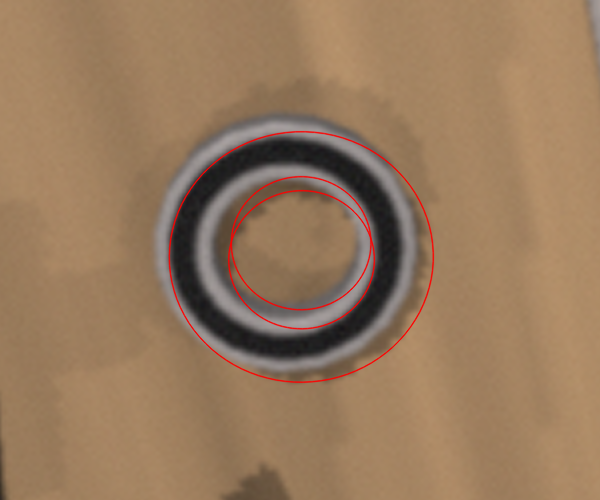

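View pics/s23.png

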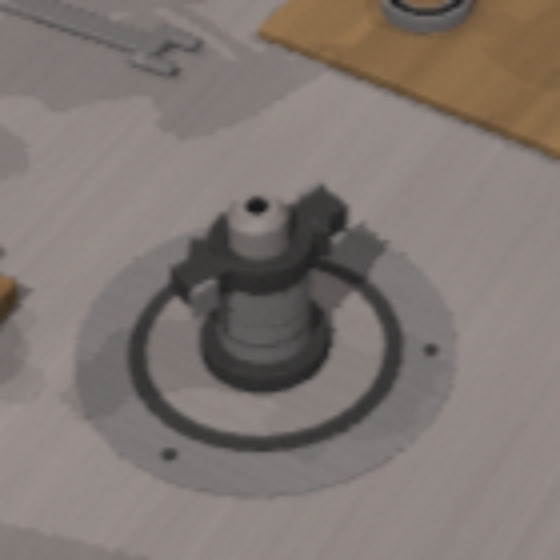

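The side view shows the cutter resting on the spacer. The bearing mask was off by several pixels, because the ring's outline in the crop spans columns 155–418 and rows 114–372. I'm refitting from the outline.

```bash
python3 - <<'E'
from h import *
p=cams.read_camera('wrist');R,t=T();im=p['color'].copy()
e=np.array([(804+286.5)/4,(625+243)/4,0,0]); x,b=fitcyl(p,e,.009,.021,.029);print(x,b,263/4,258/4)
im=cv2.resize(im,None,fx=4,fy=4,interpolation=cv2.INTER_CUBIC)
q=dict(p);q['K']=np.diag([4,4,1])@p['K']
for z,r in((.021,.016),(.021,.029)): draw(im,q,x[0],x[1],z,r,(255,0,0))
save(im[625:1125,804:1404],'w24.png')
print((R.T@(np.array([*x,.027])-t)*1000).round(1),t,telemetry.observe()['qvel'].round(3))
E
```

```text
[ 0.56767296 -0.13984984] [272.625      217.          66.15044571  65.73229509] 65.75 64.5
[ -1.6  -6.9 105. ] [ 0.57226972 -0.13998583  0.13218814] [-0.001  0.002 -0.001 -0.002 -0.001 -0.001]
```

View pics/w24.png

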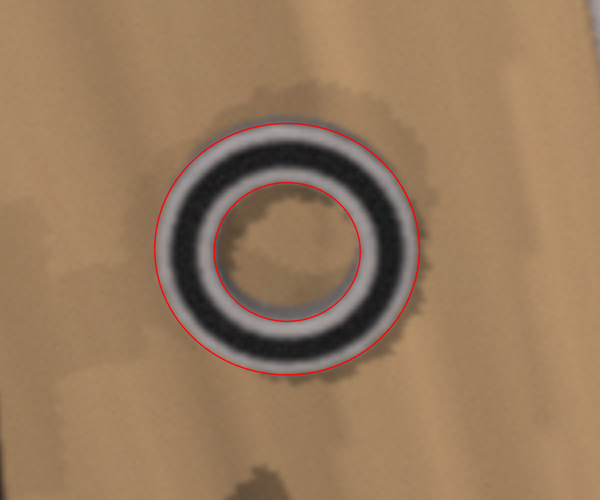

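>>> {"name": "servo_tool", "arguments": {
  "targets": "-0.8 -3.5 15 0; -0.8 -3.4 25 0; 0 0 25 0; 0 0 20 0; 0 0 6 0; 0 0 0 0"
}}

```text
time: 23.88
tool_pos: [0.5686, -0.135, 0.0411]
tool_rot: [3.114, -0.002, 1.237]
contact_force: [-0.3, -0.8, 0.4]
opening: 0.0918
```

```bash
python3 tgt.py .5677 -.1398 .027
```

```text
23.88 [ 0.5686 -0.135   0.0411] [ 3.1137e+00 -2.3000e-03  1.2370e+00] [-0.3 -0.8  0.4] 0.0918
tool shift mm [-4.9  0.4 14.1]
```

>>> {"name": "servo_tool", "arguments": {
  "targets": "-4.5 0.4 6 0; -0.4 0 6 0; 0 0 2 0"
}}

```text
time: 24.25
tool_pos: [0.5688, -0.1404, 0.0283]
tool_rot: [3.11, -0.002, 1.237]
contact_force: [-0.5, 0.2, 0.3]
opening: 0.0921
```

```bash
python3 tgt.py .5677 -.1398 .027
```

```text
24.25 [ 0.5688 -0.1404  0.0283] [ 3.1103e+00 -2.1000e-03  1.2373e+00] [-0.5  0.2  0.3] 0.0921
tool shift mm [ 0.3 -1.3  1.2]
```

>>> {"name": "servo_tool", "arguments": {
  "targets": "0.3 -1.3 1 0; 0 0 0 0; 0 0 0 0; 0 0 0 0",
  "hand": 0.5,
  "squeeze": 30
}}

```text
time: 24.75
tool_pos: [0.5676, -0.1398, 0.0274]
tool_rot: [3.11, -0.002, 1.237]
contact_force: [0.7, 0.2, -0.7]
opening: 0.0568
```

```bash
python3 - <<'E'
from h import *
p=cams.read_camera('wrist'); R,t=T()
q=dict(p);q['K']=np.diag([4,4,1])@p['K']
im=cv2.resize(p['color'],None,fx=4,fy=4,interpolation=cv2.INTER_CUBIC)
for z,r in((.021,.016),(.009,.016),(.021,.029)): draw(im,q,.5677,-.1398,z,r,(255,0,0))
save(im[700:1300,760:1480],'w25.png')
E
python3 tgt.py .5677 -.1398 .027
```

```text
24.8 [ 0.5676 -0.1398  0.0274] [ 3.1100e+00 -2.1000e-03  1.2371e+00] [-0.3  0.1  1.1] 0.0565
tool shift mm [-0.   0.1  0.4]
```

View pics/w25.png

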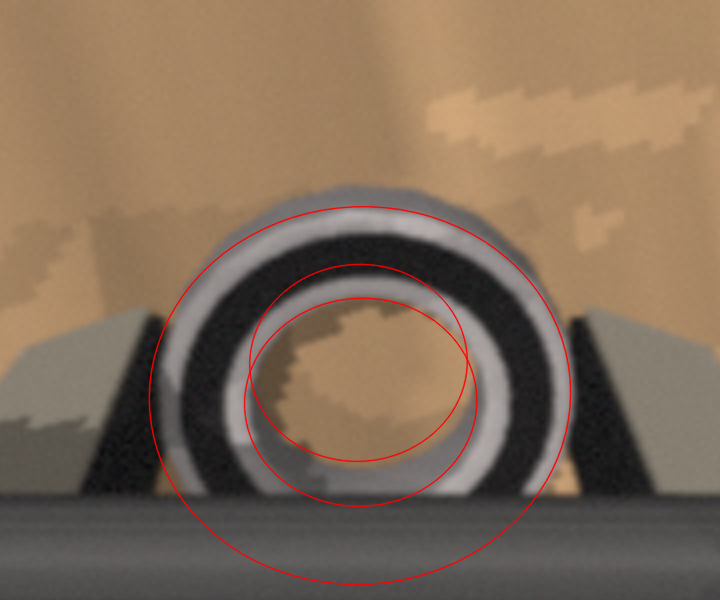

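>>> {"name": "servo_tool", "arguments": {
  "targets": "0 0 -15 0; 0 0 -45 0; 22 -13 -45 0; 45 -26 -27 0; 45 -26 0 0; 45 -26 0 0; 45 -26 0 0; 32 -18 0 0; 16 -9 0 0; 5 -3 0 0; 0 0 0 0"
}}

```text
time: 26.18
tool_pos: [0.5072, 0.1586, 0.1687]
tool_rot: [3.102, -0.007, 1.235]
contact_force: [-0.2, 0.8, -2.9]
opening: 0.0562
```

```bash
python3 tgt.py .5115 .1528 .122; python3 - <<'E'
from h import *
p=cams.read_camera('wrist'); save(p['color'],'w26.png')
E
python3 tgt.py .5115 .1528 .122
```

```text
26.18 [0.5072 0.1586 0.1687] [ 3.1018 -0.0065  1.2354] [-0.2  0.8 -2.9] 0.0562
tool shift mm [-4.4  4.1 46.8]
26.23 [0.5073 0.1583 0.1686] [ 3.1018 -0.0065  1.2348] [ 0.1  0.7 -2. ] 0.0567
tool shift mm [-4.1  3.9 46.8]
```

View pics/w26.png

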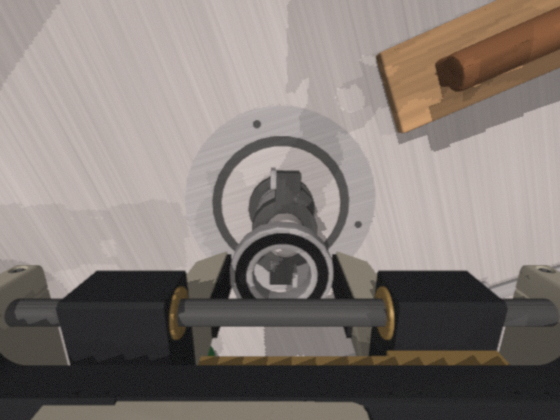

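>>> {"name": "servo_tool", "arguments": {
  "targets": "-2 2 12 0; -2 1.9 18 0; 0 0 12 0; 0 0 3 0"
}}

```text
time: 26.72
tool_pos: [0.5123, 0.1494, 0.1209]
tool_rot: [3.102, -0.006, 1.231]
contact_force: [-0.3, 0.3, -2.2]
opening: 0.0566
```

```bash
python3 - <<'E'
from h import *
p=cams.read_camera('wrist');im=cv2.resize(p['color'],None,fx=4,fy=4,interpolation=cv2.INTER_CUBIC);save(im[700:1300,760:1480],'w27.png')
E
python3 tgt.py .5115 .1528 .117
```

```text
26.77 [0.5123 0.1494 0.1209] [ 3.1022 -0.0056  1.2306] [-0.3 -1.1 -3. ] 0.0561
tool shift mm [ 2.9 -2.   3.9]
```

View pics/w27.png

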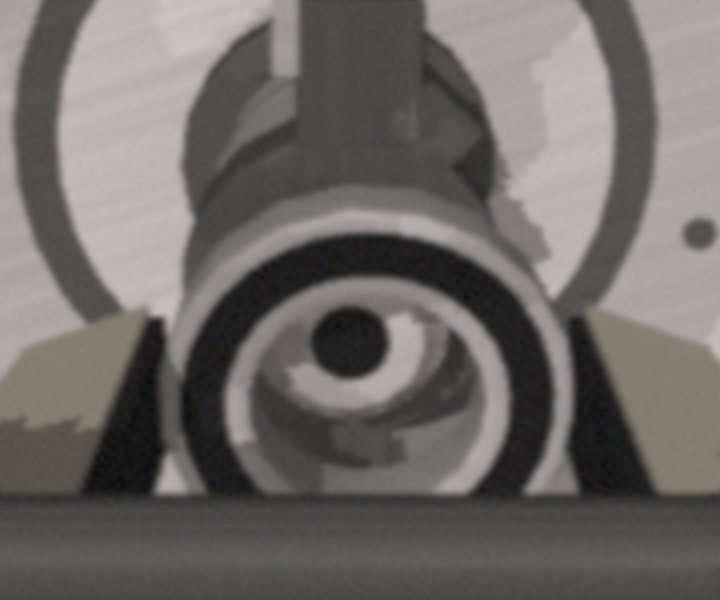

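>>> {"name": "servo_tool", "arguments": {
  "targets": "2.6 -2 0 0; 0.3 0 2 0; 0 0 3 0"
}}

```text
time: 27.15
tool_pos: [0.5123, 0.1532, 0.1168]
tool_rot: [3.1, -0.007, 1.231]
contact_force: [-0.2, -0.1, -3.7]
opening: 0.0564
```

```bash
python3 - <<'E'
from h import *
p=cams.read_camera('wrist');im=cv2.resize(p['color'],None,fx=4,fy=4,interpolation=cv2.INTER_CUBIC);save(im[700:1300,760:1480],'w28.png')
E
python3 tgt.py .5115 .1528 .109
```

```text
27.2 [0.512  0.1532 0.1163] [ 3.1008 -0.0064  1.2307] [-0.  -0.3 -1.7] 0.0563
tool shift mm [-0.6 -0.7  7.3]
```

View pics/w28.png

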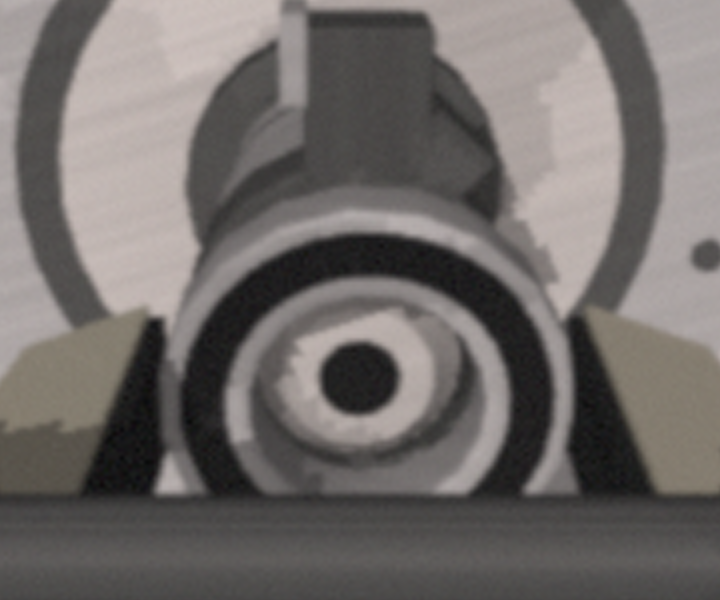

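>>> {"name": "servo_tool", "arguments": {
  "targets": "-0.2 -0.9 2 0; 0 0 3 0; 0 0 3 0"
}}

```text
time: 27.58
tool_pos: [0.5115, 0.1533, 0.1081]
tool_rot: [3.1, -0.007, 1.231]
contact_force: [-0.0, 0.5, -2.0]
opening: 0.0561
```

```bash
python3 - <<'E'
from h import *
p=cams.read_camera('wrist');im=cv2.resize(p['color'],None,fx=4,fy=4,interpolation=cv2.INTER_CUBIC);save(im[700:1300,760:1480],'w29.png')
E
python3 tgt.py .5115 .1528 .0984
```

```text
27.62 [0.5113 0.1533 0.1076] [ 3.1009 -0.0063  1.231 ] [-1.  -0.1 -2.9] 0.0566
tool shift mm [-0.4  0.   9.2]
```

View pics/w29.png

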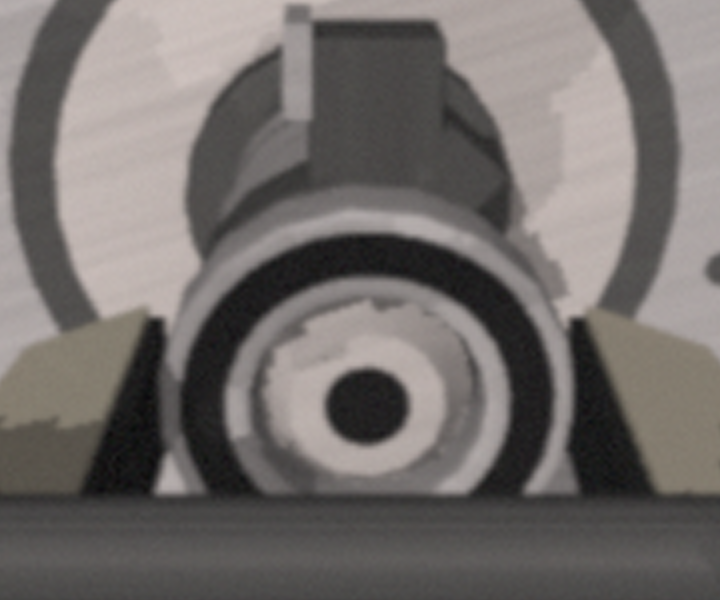

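>>> {"name": "servo_tool", "arguments": {
  "targets": "0 0 3 0; -0.2 0 4 0; -0.1 0 1 0"
}}

```text
time: 28.0
tool_pos: [0.5115, 0.1529, 0.0989]
tool_rot: [3.101, -0.006, 1.231]
contact_force: [-0.8, 0.2, -1.5]
opening: 0.0563
```

```bash
python3 tgt.py .5115 .1530 .0984
```

```text
28.0 [0.5115 0.1529 0.0989] [ 3.101  -0.0062  1.2309] [-0.8  0.2 -1.5] 0.0563
tool shift mm [ 0.1 -0.1  0.5]
```

>>> {"name": "servo_tool", "arguments": {
  "targets": "0 0 0.8 0; 0 0 0.6 0"
}}

```text
time: 28.25
tool_pos: [0.5116, 0.1529, 0.0984]
tool_rot: [3.101, -0.006, 1.231]
contact_force: [-2.6, 0.1, 7.0]
opening: 0.0567
```

```bash
python3 tgt.py .5115 .1530 .0984
```

```text
28.25 [0.5116 0.1529 0.0984] [ 3.1008 -0.0065  1.2308] [-2.6  0.1  7. ] 0.0567
tool shift mm [ 0.  -0.1  0. ]
```

The bearing is home, with 7 N of contact at the expected height. I'm releasing it and going to the cap.

>>> {"name": "servo_tool", "arguments": {
  "targets": "0 0 0 0; 0 0 0 0; 0 0 -10 0; 0 0 -35 0; 0 0 -35 0; -25 3 0 0; -50 7 0 0; -50 8 0 0; -50 8 0 0; -50 8 15 0; -50 8 15 0; -50 8 15 0; -45 7 10 0; -30 4 0 0; -10 1 0 0; 0 0 0 0",
  "hand": 1
}}

```text
time: 30.25
tool_pos: [0.4362, -0.2669, 0.1344]
tool_rot: [3.081, -0.009, 1.233]
contact_force: [0.2, 0.4, -0.5]
opening: 0.0916
```

```bash
python3 tgt.py .427 -.2834 .115; python3 - <<'E'
from h import *
p=cams.read_camera('wrist'); save(p['color'],'w30.png')
for l in cams.cut_out(p,'cap_mid')[:2]:
    e=np.array(l['extent']); x,b=fitcyl(p,e,.009,.025,.022); print(l['score'],x.round(4),e.round(1),b.round(1))
s=cams.read_camera('side');save(cv2.resize(s['color'][190:330,200:340],(560,560)),'s30.png')
E
python3 tgt.py .427 -.2834 .115
```

```text
30.25 [ 0.4362 -0.2669  0.1344] [ 3.0808 -0.009   1.2333] [ 0.2  0.4 -0.5] 0.0916
tool shift mm [-18.7  -4.4  19. ]
30.4 [ 0.4364 -0.2658  0.1343] [ 3.081  -0.0091  1.2354] [-0.4 -0.4 -0.5] 0.0915
tool shift mm [-19.9  -4.3  18.9]
```

View pics/w30.png

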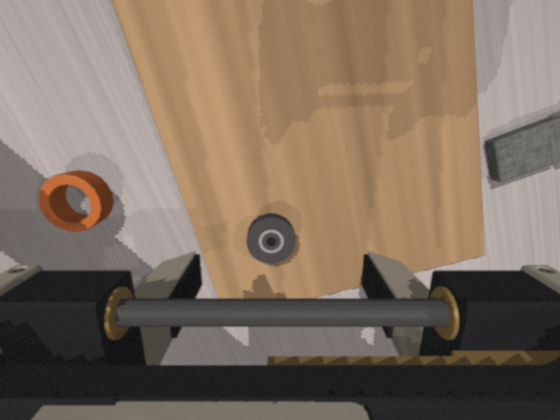

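View pics/s30.png

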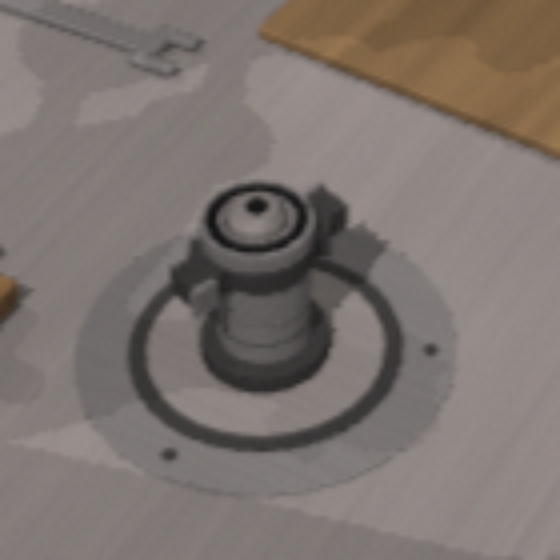

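The side view shows the bearing seated on the cutter. The tool has crept to a 0.06 rad tilt over the travels. Before gripping the cap I'll test whether turning changes it.

>>> {"name": "servo_tool", "arguments": {
  "targets": "0 0 0 -0.178; 0 0 0 -0.178; 0 0 0 -0.178; 0 0 0 -0.178; 0 0 0 0"
}}

```text
time: 31.02
tool_pos: [0.4383, -0.2595, 0.1353]
tool_rot: [3.09, 0.033, 1.975]
contact_force: [-0.3, 0.3, -0.6]
opening: 0.0917
```

>>> {"name": "servo_tool", "arguments": {
  "targets": "0 0 0 0.178; 0 0 0 0.178; 0 0 0 0.178; 0 0 0 0.178; 0 0 0 0"
}}

```text
time: 31.65
tool_pos: [0.4394, -0.2558, 0.1358]
tool_rot: [3.081, -0.012, 1.228]
contact_force: [-0.3, 0.0, 0.7]
opening: 0.0919
```

>>> {"name": "servo_tool", "arguments": {
  "targets": "0 -40 0 0; 0 -40 0 0; 0 0 0 0"
}}

```text
time: 32.02
tool_pos: [0.3628, -0.2271, 0.1307]
tool_rot: [3.081, -0.011, 1.236]
contact_force: [-0.6, 0.1, -0.1]
opening: 0.092
```

>>> {"name": "servo_tool", "arguments": {
  "targets": "0 40 0 0; 0 40 0 0; 0 0 0 0"
}}

```text
time: 32.4
tool_pos: [0.4423, -0.2546, 0.1369]
tool_rot: [3.077, -0.01, 1.24]
contact_force: [-0.9, -0.2, -0.4]
opening: 0.0917
```

>>> {"name": "servo_tool", "arguments": {
  "targets": "0 0 -50 0; 0 0 -50 0; 0 0 0 0"
}}

```text
time: 32.78
tool_pos: [0.4354, -0.2523, 0.2382]
tool_rot: [3.08, -0.011, 1.244]
contact_force: [-0.3, -0.2, -0.7]
opening: 0.0917
```

>>> {"name": "servo_tool", "arguments": {
  "targets": "0 0 50 0; 0 0 50 0; 0 0 0 0"
}}

```text
time: 33.15
tool_pos: [0.4408, -0.2523, 0.1356]
tool_rot: [3.08, -0.011, 1.247]
contact_force: [0.6, 0.0, 0.5]
opening: 0.0916
```

>>> {"name": "servo_tool", "arguments": {
  "targets": "47 -16 0 0.178; 44 -24 0 0.178; 39 -31 0 0.178; 33 -38 0 0.178; 0 0 0 0"
}}

```text
time: 33.78
tool_pos: [0.444, -0.0578, 0.1396]
tool_rot: [3.096, -0.052, 0.547]
contact_force: [0.4, 0.1, 0.1]
opening: 0.0918
```

>>> {"name": "servo_tool", "arguments": {
  "targets": "-25 43 0 -0.178; -33 38 0 -0.178; -39 31 0 -0.178; -44 24 0 -0.178; 0 0 0 0"
}}

```text
time: 34.4
tool_pos: [0.4473, -0.2592, 0.1494]
tool_rot: [3.063, -0.005, 1.261]
contact_force: [-1.2, 0.3, 0.3]
opening: 0.0918
```

Turning and short moves don't cure the tilt, and fast swings add to it. It lies in the radial (world x) plane. I'll therefore turn the jaws across it, so the tilt is about the jaw axis. The cap is then held upright, as the spacer was.

>>> {"name": "servo_tool", "arguments": {
  "targets": "0 0 0 0.18; 0 0 0 0.18; 0 0 0 0.18; 0 0 0 0.18; 0 0 0 0.18; 0 0 0 0.18; 0 0 0 0.18; 0 0 0 0.18; 0 0 0 0.06; 0 0 0 0"
}}

```text
time: 35.65
tool_pos: [0.4459, -0.2586, 0.1583]
tool_rot: [-3.139, -0.084, -0.293]
contact_force: [0.0, -0.0, -0.1]
opening: 0.0915
```

```bash
python3 - <<'E'
from h import *
p=cams.read_camera('wrist'); save(p['color'],'w31.png'); R,t=T(); print('tool z',R[:,2].round(4))
for l in cams.cut_out(p,'cap_mid')[:2]:
    e=np.array(l['extent']); x,b=fitcyl(p,e,.009,.025,.022); print(l['score'],x.round(4),e.round(1),b.round(1))
E
python3 tgt.py .427 -.2834 .115
```

```text
tool z [ 0.081  -0.0223 -0.9965]
0.74 [ 0.426  -0.2849] [314.5 230.8  49.   45.7] [314.5 230.8  46.3  47.3]
35.75 [ 0.446  -0.2587  0.1582] [-3.1396 -0.084  -0.2922] [-0.3  0.1  0.2] 0.0921
tool shift mm [-14.6  29.2  42. ]
```

View pics/w31.png

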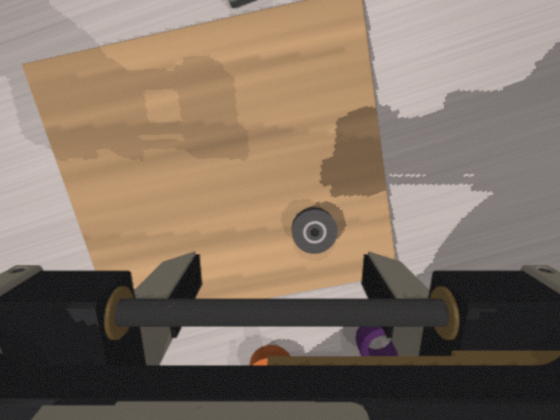

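>>> {"name": "servo_tool", "arguments": {
  "targets": "-7 14 20 0; -7 14 20 0; 0 1 0 0; 0 0 0 0"
}}

```text
time: 36.25
tool_pos: [0.428, -0.2838, 0.1181]
tool_rot: [-3.141, -0.087, -0.288]
contact_force: [-0.5, -0.7, 0.3]
opening: 0.0918
```

```bash
python3 - <<'E'
from h import *
p=cams.read_camera('wrist'); R,t=T(); print('tool z',R[:,2].round(4))
l=cams.cut_out(p,'cap_mid')[0]
e=np.array(l['extent']); x,b=fitcyl(p,e,.009,.025,.022); print(l['score'],x.round(4),e.round(1),b.round(1))
q=dict(p);q['K']=np.diag([4,4,1])@p['K']
im=cv2.resize(p['color'],None,fx=4,fy=4,interpolation=cv2.INTER_CUBIC)
for z,r in((.025,.022),(.009,.022)): draw(im,q,x[0],x[1],z,r,(255,0,0))
u,v=(e[:2]*4).astype(int); save(im[v-250:v+250,u-300:u+300],'w32.png')
print((R.T@(np.array([*x,.027])-t)*1000).round(1),t,telemetry.observe()['qvel'].round(3))
E
```

```text
tool z [ 0.0831 -0.0236 -0.9963]
0.95 [ 0.4258 -0.2855] [285.4 232.7  52.2  54.7] [285.4 232.7  53.2  54.8]
[-9.5  2.5 90.6] [ 0.4280247  -0.28365356  0.11808613] [ 0.001 -0.     0.001 -0.    -0.005  0.001]
```

View pics/w32.png

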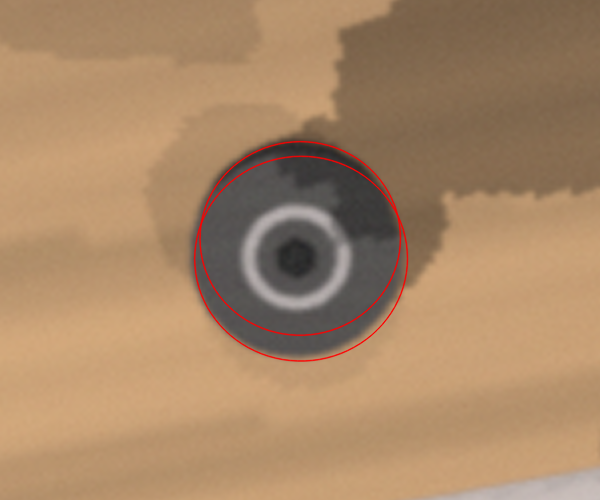

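>>> {"name": "servo_tool", "arguments": {
  "targets": "-4 1 15 0; -4 1 25 0; -1 0 25 0; 0 0 13 0; 0 0 0 0"
}}

```text
time: 36.98
tool_pos: [0.429, -0.2853, 0.0417]
tool_rot: [3.139, -0.094, -0.284]
contact_force: [-0.6, 0.0, 0.6]
opening: 0.0918
```

```bash
python3 tgt.py .426 -.2852 .027
```

```text
36.98 [ 0.429  -0.2853  0.0417] [ 3.1389 -0.0942 -0.2836] [-0.6  0.   0.6] 0.0918
tool shift mm [-4.3  0.7 14.4]
```

>>> {"name": "servo_tool", "arguments": {
  "targets": "-4 0.7 7 0; -0.4 0 6 0; 0 0 1 0"
}}

```text
time: 37.35
tool_pos: [0.4267, -0.2858, 0.0284]
tool_rot: [3.137, -0.097, -0.283]
contact_force: [0.6, -0.0, 0.1]
opening: 0.0915
```

```bash
python3 - <<'E'
from h import *
p=cams.read_camera('wrist');im=cv2.resize(p['color'],None,fx=4,fy=4,interpolation=cv2.INTER_CUBIC);save(im[700:1300,760:1480],'w33.png')
E
python3 tgt.py .426 -.2852 .027
```

```text
37.4 [ 0.4267 -0.2859  0.0284] [ 3.1372 -0.0973 -0.2831] [-0.5  0.7 -1.3] 0.0914
tool shift mm [-1.  -0.4  1.3]
```

View pics/w33.png

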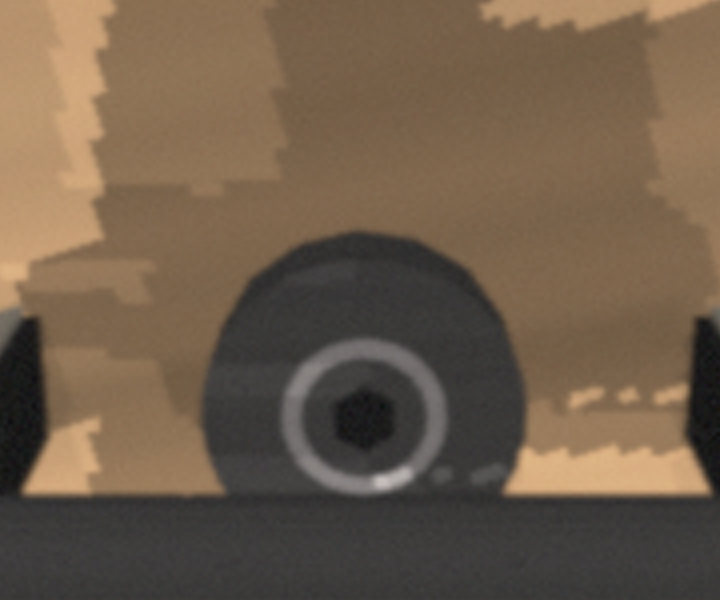

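>>> {"name": "servo_tool", "arguments": {
  "targets": "-0.8 -0.4 0.8 0; 0 0 0 0; 0 0 0 0; 0 0 0 0; 0 0 0 0; 0 0 0 0",
  "hand": 0.38,
  "squeeze": 30
}}

```text
time: 38.15
tool_pos: [0.4264, -0.2855, 0.0281]
tool_rot: [3.137, -0.098, -0.283]
contact_force: [-0.6, -0.7, -0.5]
opening: 0.0427
```

```bash
python3 - <<'E'
from h import *
p=cams.read_camera('wrist');R,t=T();im=cv2.resize(p['color'],None,fx=4,fy=4,interpolation=cv2.INTER_CUBIC)
q=dict(p);q['K']=np.diag([4,4,1])@p['K']
for z,r in((.025,.022),): draw(im,q,.426,-.2852,z,r,(255,0,0))
save(im[700:1300,760:1480],'w34.png'); print(R[:,2])
E
python3 tgt.py .426 -.2852 .027
```

```text
[ 0.09297923 -0.03213595 -0.99514931]
38.2 [ 0.4264 -0.2855  0.0281] [ 3.1367 -0.0984 -0.2831] [-0.6  0.  -0.3] 0.0427
tool shift mm [-0.6 -0.2  1. ]
```

View pics/w34.png

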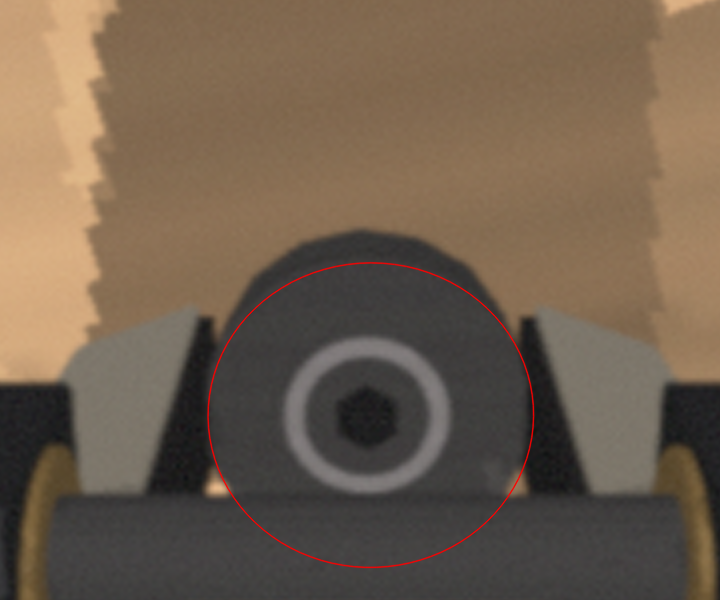

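The cap is held centred and upright. I'm lifting it and carrying it at moderate speed.

>>> {"name": "servo_tool", "arguments": {
  "targets": "1 0 -12 0; 3 0 -30 0; 3 0 -35 0; 3 -10 -35 0; 0 -30 -20 0; -4 -40 0 0; -4 -40 0 0; -4 -40 0 0; -4 -40 0 0; -4 -40 0 0; -4 -40 0 0; -4 -40 0 0; -4 -40 0 0; -4 -35 0 0; -2 -25 0 0; 0 -10 0 0; 0 0 0 0"
}}

```text
time: 40.33
tool_pos: [0.5094, 0.1519, 0.17]
tool_rot: [3.136, -0.107, -0.286]
contact_force: [-0.4, 0.2, -1.0]
opening: 0.0425
```

```bash
python3 - <<'E'
from h import *
p=cams.read_camera('side'); save(cv2.resize(p['color'][150:330,170:410],(800,600)),'s35.png')
p=cams.read_camera('wrist'); save(p['color'],'w35.png')
E
python3 tgt.py .5119 .1527 .130
```

```text
40.42 [0.5094 0.1511 0.1699] [ 3.1361 -0.1073 -0.2877] [-0.3  1.3 -1.9] 0.0427
tool shift mm [-2.3 -2.5 39.9]
```

View pics/s35.png

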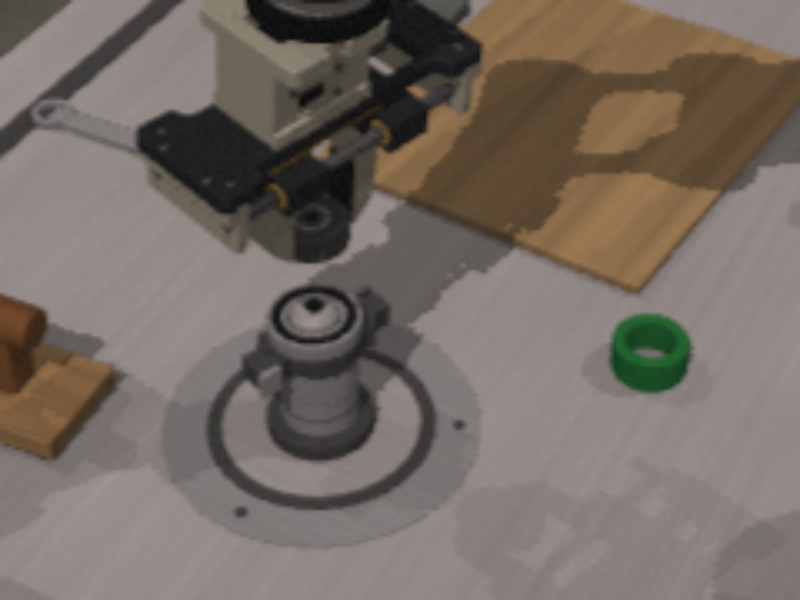

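View pics/w35.png

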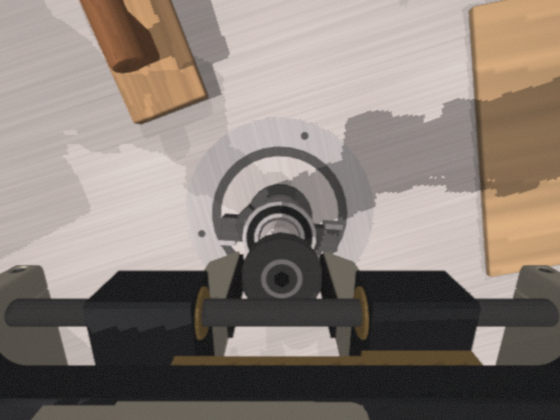

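>>> {"name": "servo_tool", "arguments": {
  "targets": "-1.3 -1.3 10 0; -1 -1.2 18 0; 0 0 9 0; 0 0 0 0"
}}

```text
time: 40.92
tool_pos: [0.5112, 0.1499, 0.1307]
tool_rot: [3.135, -0.106, -0.292]
contact_force: [-0.1, -0.3, -1.8]
opening: 0.0424
```

```bash
python3 - <<'E'
from h import *
p=cams.read_camera('wrist'); im=cv2.resize(p['color'],None,fx=4,fy=4,interpolation=cv2.INTER_CUBIC);save(im[700:1300,760:1480],'w36.png')
E
python3 tgt.py .5119 .1527 .121
```

```text
40.98 [0.5114 0.15   0.1311] [ 3.1354 -0.1069 -0.2916] [-0.4 -0.3 -0.9] 0.0427
tool shift mm [-1.4 -2.8 10. ]
```

View pics/w36.png

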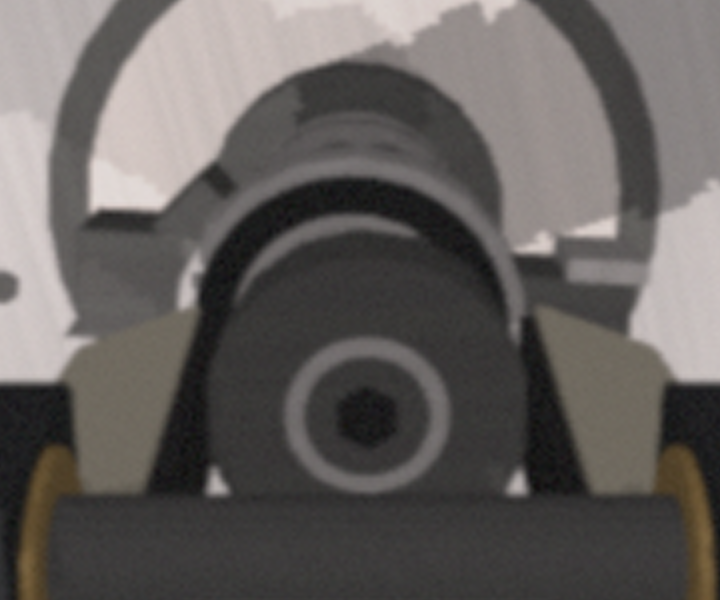

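>>> {"name": "servo_tool", "arguments": {
  "targets": "-0.5 -2.5 0 0; -0.5 -0.4 4 0; -0.3 0 4 0; 0 0 0 0"
}}

```text
time: 41.48
tool_pos: [0.5125, 0.1532, 0.1236]
tool_rot: [3.136, -0.109, -0.292]
contact_force: [-0.9, 0.3, -2.5]
opening: 0.0429
```

```bash
python3 - <<'E'
from h import *
p=cams.read_camera('wrist'); im=cv2.resize(p['color'],None,fx=4,fy=4,interpolation=cv2.INTER_CUBIC)
R,t=T();q=dict(p);q['K']=np.diag([4,4,1])@p['K']
draw(im,q,.5115,.1527,.092,.029,(255,0,0))
save(im[700:1300,760:1480],'w37.png')
E
python3 tgt.py .5119 .1527 .1111
```

```text
41.52 [0.5126 0.1532 0.1238] [ 3.1366 -0.1092 -0.2917] [-0.5 -0.9 -1.4] 0.0424
tool shift mm [-1.9  0.6 12.6]
```

View pics/w37.png

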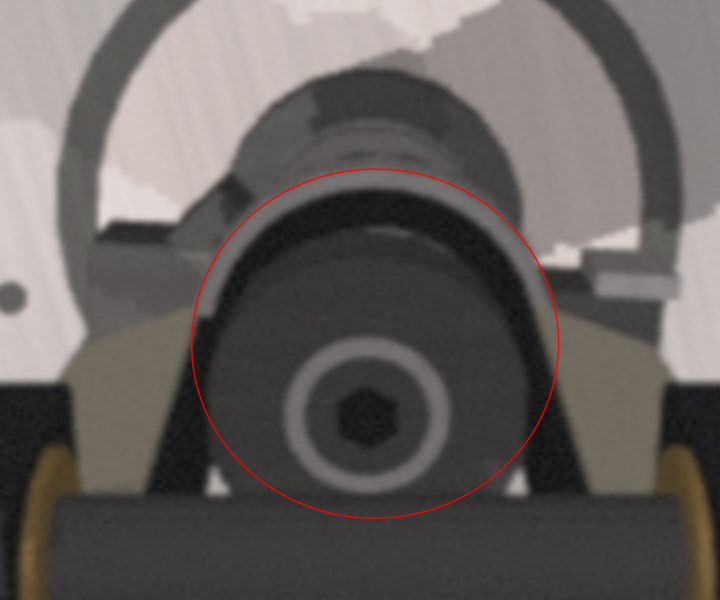

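>>> {"name": "servo_tool", "arguments": {
  "targets": "-1 0.7 1 0; -0.3 0 3 0; -0.3 0 3 0"
}}

```text
time: 41.9
tool_pos: [0.5117, 0.1527, 0.1166]
tool_rot: [3.137, -0.11, -0.292]
contact_force: [0.9, -0.3, -0.9]
opening: 0.0425
```

```bash
python3 tgt.py .5119 .1527 .1111
```

```text
41.9 [0.5117 0.1527 0.1166] [ 3.1369 -0.1099 -0.2916] [ 0.9 -0.3 -0.9] 0.0425
tool shift mm [-0.4 -0.1  5.5]
```

>>> {"name": "servo_tool", "arguments": {
  "targets": "-0.2 -0.1 2 0; -0.2 0 2 0; 0 0 0.6 0"
}}

```text
time: 42.28
tool_pos: [0.5117, 0.1527, 0.1113]
tool_rot: [3.137, -0.109, -0.292]
contact_force: [-0.3, 0.4, -0.6]
opening: 0.0426
```

```bash
python3 tgt.py .5119 .1527 .1111
```

```text
42.27 [0.5117 0.1527 0.1113] [ 3.1366 -0.1093 -0.2917] [-0.3  0.4 -0.6] 0.0426
tool shift mm [ 0.2 -0.1  0.2]
```

>>> {"name": "servo_tool", "arguments": {
  "targets": "0 0 0.6 0; 0 0 0.6 0"
}}

```text
time: 42.52
tool_pos: [0.5119, 0.1527, 0.111]
tool_rot: [3.137, -0.11, -0.292]
contact_force: [-3.4, 0.5, 7.3]
opening: 0.0424
```

```bash
python3 tgt.py .5119 .1527 .1111; python3 - <<'E'
from h import *
p=cams.read_camera('side'); save(cv2.resize(p['color'][180:330,190:390],(800,600),interpolation=cv2.INTER_CUBIC),'s38.png')
E
```

```text
42.52 [0.5119 0.1527 0.111 ] [ 3.1367 -0.1099 -0.2916] [-3.4  0.5  7.3] 0.0424
tool shift mm [-0.  -0.  -0.1]
```

View pics/s38.png

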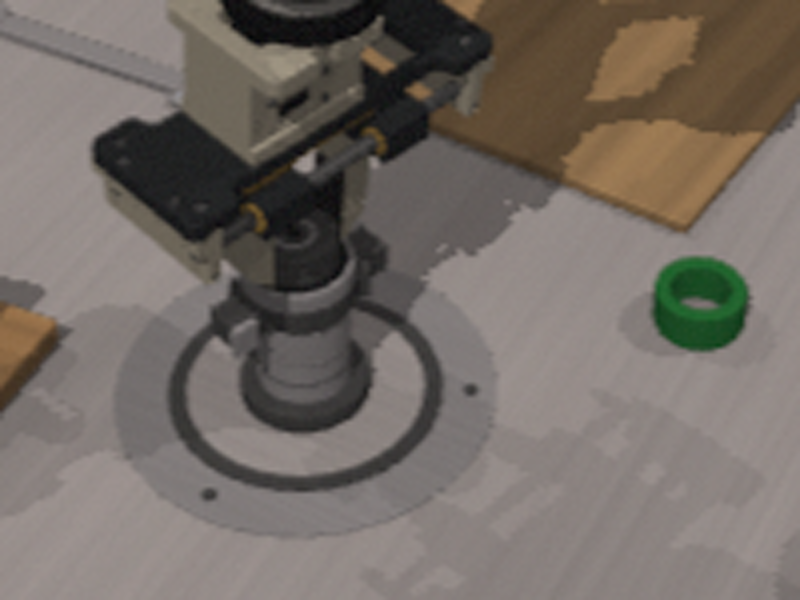

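The cap is home, with 7 N of contact at z 0.111 as predicted. I'm releasing it and retreating.

>>> {"name": "servo_tool", "arguments": {
  "targets": "0 0 0 0; 0 0 0 0; 0 0 -8 0; 0 0 -25 0; 0 0 -40 0; -20 0 -40 0; -30 0 0 0; 0 0 0 0",
  "hand": 1
}}

```text
time: 43.58
tool_pos: [0.4521, 0.1717, 0.224]
tool_rot: [3.139, -0.113, -0.292]
contact_force: [0.6, 1.0, 0.2]
opening: 0.0914
```

```bash
python3 tgt.py .5119 .1527 .1111; python3 - <<'E'
from h import *
p=cams.read_camera('side'); a=cv2.resize(p['color'][190:330,200:340],(400,400),interpolation=cv2.INTER_CUBIC)
p=cams.read_camera('wrist'); b=p['color'].copy()
for z,r in((.108,.022),(.092,.029),(.04,.024)): draw(b,p,.5115,.1527,z,r,(255,0,0))
p2=cams.read_camera('top'); save(p2['color'],'t39.png')
save(np.hstack([a,cv2.resize(b[90:290,180:380],(400,400),interpolation=cv2.INTER_CUBIC)]),'c39.png')
E
```

```text
43.58 [0.4521 0.1717 0.224 ] [ 3.1393 -0.1132 -0.2925] [0.6 1.  0.2] 0.0914
tool shift mm [ 49.6   0.6 119.3]
```

View pics/c39.png

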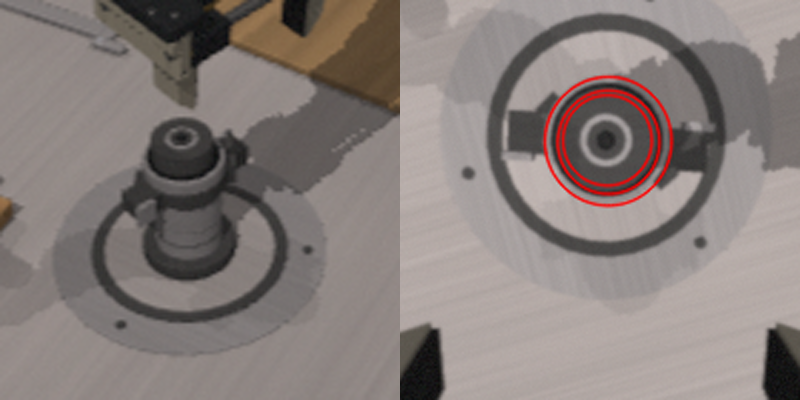

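View pics/t39.png

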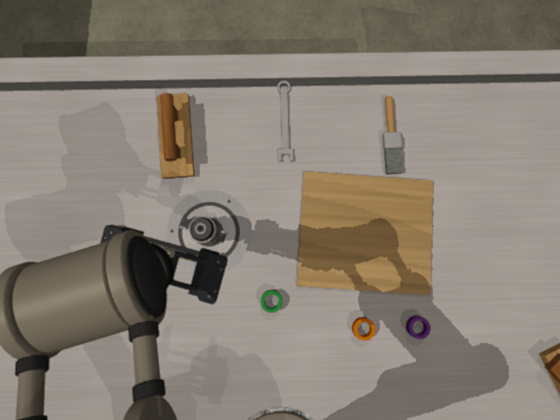

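The pictures show the stack complete, concentric and in the right order. The spanner, brush and push block haven't moved, and the gripper is clear. Handing in.

```bash
python3 - <<'E'
from h import *
print(robot.hand_in())
E
```

```text
the job is handed in; nothing more can be done
None
```

The spindle is set up as asked: spacer, cutter, bearing and cap went on in that order, and I handed the job in at about 44 s of the 115 s allowed. I lowered each part until it met the one below, with about 6–8 N of contact at the expected height (within about 0.3 mm), and only then let go.

- **Last checks:** The final side and wrist pictures show the stack concentric, with the cap on top and no visible gaps. The top view shows the spanner, brush, push block and coloured rings where they were, and the gripper clear of everything.
- **Tool tilt:** The tool crept to about 0.11 rad of tilt by the end, and my test moves did not cure it. For the cap I turned the jaws so that this tilt lay about the jaw axis, and it changed by only about 0.01 rad between grip and release. The bearing was held with about 0.01 rad of tilt picked up on the way and settled flat when released.
- **Disagreement:** One bearing outline from the network was several pixels off, so I refitted it from the ring's outline in the picture before gripping.

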